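# Lay the lamp bulb and dressing things on their outlined mats

## Task

Put the table in order: lay the cream pearl bulb with the brass cap, the tortoiseshell comb, the cloisonné pin dish and the celadon coaster each on the mat that carries its outline, centred in the outline and lined up with it, right way up and set down without dropping it. The bulb lies on its side with its glass on the round part and its cap along the stem; the comb may lie either way round and the coaster with any side forward. Leave the spare pale-blue bulb with the black cap where it is.

Things in the scene. Friction and masses are not known exactly. Their poses are not given: they have to be found in the camera images.
- bulb: The pearl bulb: warm cream glass, BRASS bayonet cap, 45 g, lying on its side, 81 mm long: glass ball 50 mm across (slightly faceted, does not roll), neck, 22 mm cap. Origin: centre of the ball, 25 mm above its support. x level, towards the cap end 56 mm away (the cap droops onto the surface); z up; ball reaches 25 mm the other way. Grip the ball from above across y.
- spare_bulb: The spare frosted bulb: cold pale-blue glass, BLACK cap. Same shape, size, origin and axes as bulb. It stays where it lies.
- comb: Tortoiseshell comb, dark brown flecked with amber, lying flat: 110 mm long (x), 32 mm wide (y, teeth to +y), 8 mm thick, about 30 g; it grips like a solid bar. Origin: centre of its underside, z up.
- dish: Round open cloisonne pin dish, cobalt blue with brass rim and coloured dots, a few pins fixed inside: 60 mm outside diameter, straight sides, 22 mm high, wall 4 mm, about 90 g. Origin: centre of its underside, z up.
- coaster: Square glazed celadon (grey-green) coaster, 64 x 64 mm along x and y, 10 mm thick, about 100 g. Origin: centre of its underside, z up.
- mat_bulb: Crimson rectangular mat, 125 (x) x 85 (y) mm, fixed, with a brass-edged cream bulb outline (round part and stem), 7 mm larger than the bulb all round. Origin: centre of the mat at table height; top 4 mm higher. The round part's centre lies at x = -18 mm, y = 0; the stem points to +x and ends at x = +49 mm.
- mat_comb: Sand-coloured rectangular mat, 140 (x) x 64 (y) mm, fixed, with a brown-edged amber long rectangular outline 124 x 46 mm in its centre, long side along x. Origin: centre of the mat at table height; top 4 mm higher.
- mat_dish: Round navy mat, 100 mm diameter, fixed, with a brass ring outline around a 74 mm light-blue disc in its centre. Origin: centre of the mat at table height; top 4 mm higher.
- mat_coaster: Square cream mat, 96 x 96 mm along x and y, fixed, with a green-edged pale green square outline of 76 mm inside, in its centre. Origin: centre of the mat at table height; top 4 mm higher.
Things that resemble listed ones, but are neither listed nor needed, are in the scene too. What is shaped like the dish but orange or red is not meant.

How it is judged:
By the outcome, as a careful person would: the job done as asked, in the order asked, and still so for the second after the job is handed in, with the robot touching nothing.
It also fails if it takes over 112 s, if anything falls off the work surface, if the arm or the gripper's body presses on something with over 40 N, if the wrist force passes 120 N, or if a joint passes its speed limit or range.

## Robot

A 6-joint arm with a two-finger parallel gripper is mounted at the origin on the work surface. World frame = base frame: x ahead of the robot, y to its left, z up, the work surface at z = 0. Lengths are in m, angles in rad, forces in N, time in s.
With the tool pointing down it reaches from about 0.325 to 0.9 m from the base axis. Payload 6.1 kg.
Tool frame: the origin (TCP) lies midway between the tips of the shut fingers; the grasp point (between the pads) lies 19 mm behind it (r.grip_depth is the z of the grasp point in the tool frame, in m); z points along the fingers, y is the line along which they close (so a half turn about z gives the same grasp; the last joint's range is limited). The gripper opens to 87 mm and grips with 3 to 60 N. Pads are 19 mm wide; open, the fingers measure 117 mm over their backs; the gripper's body (75 mm by 190 mm) begins 51 mm behind the grasp point.
Start: joints at [-0.126, 0.22, 1.526, -0, 1.395, -0.126], TCP at [0.625, -0, 0.223] pointing down, gripper open.
Joint ranges: [-2.98, 2.98], [-0.91, 2.08], [0.09, 2.57], [-1.24, 4.39], [0.2, 2.65], [-2.68, 2.68]. Speed limits (rad/s): [2.57, 2.57, 3.01, 3.14, 3.14, 3.14].

## Interface

Orientations are given as a 3x3 rotation matrix whose columns are the frame's x, y, z axes.
In Python, from cell import r gives the robot as it stands. The module is installed in compiled form; this text tells all that it offers.
- The arm moves only by the shell command python3 -m pendant 'ROWS'. ROWS is JSON, a list of rows, each an object of numbers: "ax", "ay", "az": the turn, a rotation vector about the tool's x, y, z in degrees; "dx", "dy", "dz": the shift along the tool's x, y, z in cm; "jaw": the opening, from 0 (shut) to 1 (fully open). In form: [{"ax": .., "ay": .., "az": .., "dx": .., "dy": .., "dz": .., "jaw": ..}, ...]. A call has 1 to 12 rows; each row is the pose to reach, as a shift and turn from the pose commanded when the call began, along the tool's axes at that moment; what a row does not reach only later rows make up. A row lasts 1/12 s, in which the tool goes at most 41.7 mm and 7.16 degrees, less where a joint would pass 70% of its speed; a pose out of reach is approached as far as the arm can. A call with a gripper value outside its range is refused whole. The fingers move at their own pace and stop on an object; the grip force is fixed at half the most. Time passes only in rows, so rows that repeat a pose let the fingers close. It gives the time, the measured TCP pose, the force, the opening and the grip force at its end, in the units of the state.
- r.observe(): the state, without advancing time (a new reading comes with each control period).
- r.get_image(name): name is "scene" or "side" or "wrist"; returns (picture, depth): 400x640x3 uint8, red, green, blue; 400x640 float32, m along the optical axis (not along the pixel's ray), 0 where there is no reading.
- r.camera_info(name): a dict with "mtx" (3x3 intrinsics, pixels), "D" ([k1, k2, p1, p2, k3] as OpenCV has them; the pictures are not rectified), "R" (3x3) and "t" (3): a world point X has camera coordinates R X + t. Camera axes: x right, y down, z forward; pixel columns grow to the right and rows downward; lengths in m; the calibration is good to about 2 mm. A picture is of the moment at which its call begins: read the wrist's pose just before it. camera_info takes no time and is no camera call; for the wrist camera it gives the pose at the moment of the call.
- r.finish_job(): hands the job in; it is judged then, once.
The state is a dict: "time": time; "joint_positions": joint angles; "joint_velocities": joint speeds; "tau": joint torques, N m; "eef_pos": TCP position; "ee_rot": TCP orientation; "contact_force": force on the tool from outside, world axes, zero at the start; "ft_torque": the same for the moment, N m; "width": opening from 0.0 (shut) to 1.0 (fully open); "gripper_force": force on a finger pad.
Only numpy, scipy, OpenCV 4.12 (cv2) and the standard library are available. Lean on these libraries where they do the work, as an engineer would, in place of code of your own. Each camera call takes 0.05 s, during which the arm holds its last target. There are 200 camera calls.

## Working session

There is one attempt and no reset: what is moved stays moved. The work goes in short steps, Python scripts to look and compute and a shell command to move; the robot and the scene stay as the last step left them, time stands still between calls to the robot, and variables do not carry over. Pictures are saved under pics/ and viewed, at most 14 in all, crops included, and the job is handed in when it is done.

```bash
mkdir -p pics; ls; python3 - <<'E'
from cell import r
import cv2,numpy as np,pickle
d={}
for n in("scene","side","wrist"):
    info=r.camera_info(n); im,dep=r.get_image(n); d[n]=(info,im,dep)
    cv2.imwrite(f"pics/{n}0.png",im[:,:,::-1]); print(n,np.round(info["mtx"],1).tolist(),np.round(info["D"],3),np.round(-np.array(info["R"]).T@info["t"],3),(dep>0).mean())
pickle.dump(d,open("d0.pkl","wb"))
s=r.observe();print(s["time"],s["eef_pos"],np.round(s["ee_rot"],3).tolist(),s["width"],r.grip_depth)
E
```

```text
pics
scene [[427.2, 0.0, 324.9], [0.0, 427.2, 200.2], [0.0, 0.0, 1.0]] [-0.045  0.     0.     0.     0.   ] [ 1.177 -0.331  1.139] 0.99597265625
side [[426.6, 0.0, 318.2], [0.0, 426.6, 197.7], [0.0, 0.0, 1.0]] [0.009 0.    0.    0.    0.   ] [ 0.382 -0.67   0.93 ] 0.9962734375
wrist [[306.4, 0.0, 313.8], [0.0, 306.4, 199.2], [0.0, 0.0, 1.0]] [-0.012  0.     0.     0.     0.   ] [0.626 0.076 0.383] 0.99605078125
0.15 [6.24505100e-01 6.94296884e-05 2.21670072e-01] [[0.0, 1.0, -0.002], [1.0, -0.0, 0.0], [0.0, -0.002, -1.0]] 1.001896097800648 -0.0187
```

View pics/scene0.png

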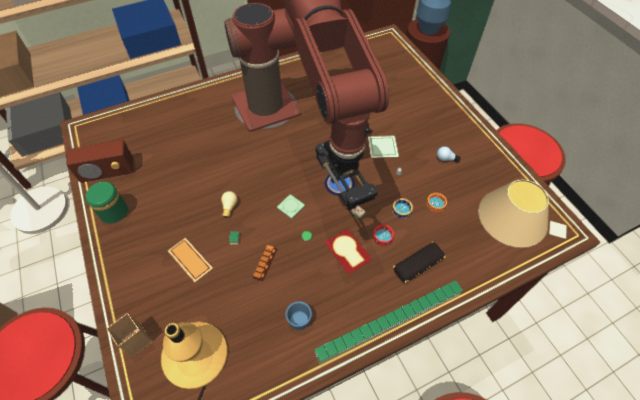

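View pics/side0.png

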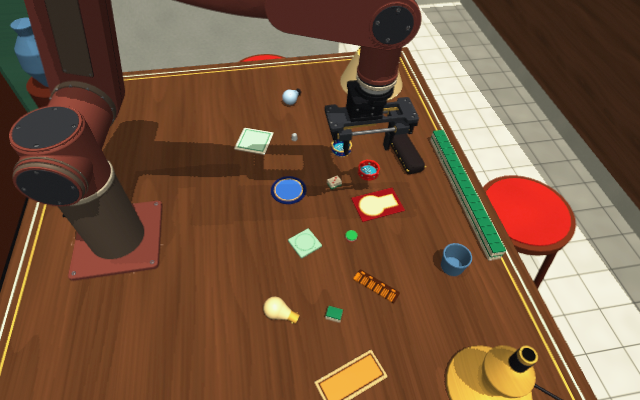

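The scene view shows the bulb at (229,203), the comb at (264,262), the coaster at (291,206), and the mats: bulb (348,250), comb (190,260), dish (339,184), coaster (383,147). There are three dish lookalikes, at (402,207) with a blue/brass rim, (437,202) orange and (384,234) red. Only (402,207) fits "cobalt with brass rim". There are also two bulbs: cream/brass at (229,203), which is the one meant, and pale blue/black at (447,154), the spare. I'll confirm both in one enlarged crop.

```bash
python3 - <<'E'
import pickle,cv2,numpy as np
d=pickle.load(open("d0.pkl","rb")); im=d["scene"][1][:,:,::-1]; w=d["wrist"][1][:,:,::-1]; sd=d["side"][1][:,:,::-1]
a=cv2.resize(im[135:255,320:480],(400,300),interpolation=cv2.INTER_CUBIC)
b=cv2.resize(im[180:300,160:320],(400,300),interpolation=cv2.INTER_CUBIC)
c=cv2.resize(w,(480,300)); e=cv2.resize(sd[80:200,270:398],(320,300),interpolation=cv2.INTER_CUBIC)
cv2.imwrite("pics/m1.png",np.vstack([np.hstack([a,b]),np.hstack([c,e])]))
E
```

```text
(no output)
```

View pics/m1.png

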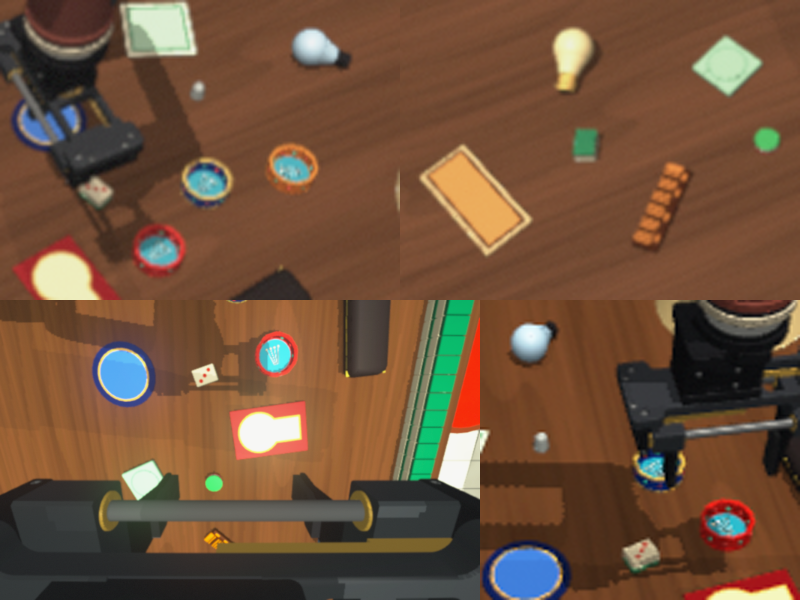

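The crop confirms it: (402,207) is the cobalt dish with brass rim, its neighbours are orange and red, and (229,203) is the cream bulb with the brass cap. Next I'll measure everything from both fixed views.

```bash
cat > h.py <<'E'
import cv2,numpy as np
def plane(info,pts,z):
    m=np.array(info["mtx"]);D=np.array(info["D"],float);R=np.array(info["R"]);t=np.array(info["t"]).ravel()
    p=cv2.undistortPoints(np.float32(pts).reshape(-1,1,2),m,D).reshape(-1,2)
    v=np.c_[p,np.ones(len(p))]@R; c=-R.T@t
    return (c+v*((z-c[2])/v[:,2])[:,None])[:,:2]
def mask(im,roi,lo,hi):
    x0,y0,x1,y1=roi; h=cv2.cvtColor(im,cv2.COLOR_RGB2HSV); k=np.zeros(im.shape[:2],np.uint8)
    k[y0:y1,x0:x1]=cv2.inRange(h,np.array(lo),np.array(hi))[y0:y1,x0:x1]
    k=cv2.morphologyEx(k,cv2.MORPH_CLOSE,np.ones((3,3)))
    cs,_=cv2.findContours(k,cv2.RETR_EXTERNAL,cv2.CHAIN_APPROX_NONE)
    return max(cs,key=cv2.contourArea).reshape(-1,2)
def rect(info,im,roi,lo,hi,z):
    q=plane(info,mask(im,roi,lo,hi),z); (c,wh,a)=cv2.minAreaRect(np.float32(q*1000))
    w,h=wh
    if w<h: a+=90; w,h=h,w
    return np.round([*c,w,h,(a+90)%180-90],1)   # mm, long-axis angle deg in world
E
python3 - <<'E'
import pickle,cv2,numpy as np
d=pickle.load(open("d0.pkl","rb"))
for n,ps in (("scene",dict(bulbglass=(230,199),bulbedge=(222,203),cap=(226,213),wood=(250,230),coast=(291,206),coastedge=(281,206),comb=(264,262),comb2=(262,268),matcomb=(190,262),matcombedge=(173,252),matcoast=(383,147),matcoastedge=(396,155),matdish=(335,186),navy=(327,186),matbulb=(345,247),crim=(362,262),dish=(402,207),dishb=(402,214))),
 ("side",dict(glass=(275,308),cap=(295,318),coast=(305,243),comb=(376,287),matcomb=(350,380),matcoast=(254,141),mdish=(288,190),navy=(288,202),wood=(230,250),crim=(392,198),cream=(372,205)))):
    h=cv2.cvtColor(d[n][1],cv2.COLOR_RGB2HSV)
    print(n,{k:h[v-1:v+2,u-1:u+2].reshape(-1,3).mean(0).astype(int).tolist() for k,(u,v) in ps.items()})
E
```

```text
scene {'bulbglass': [29, 59, 238], 'bulbedge': [18, 108, 177], 'cap': [23, 133, 232], 'wood': [11, 144, 110], 'coast': [53, 44, 229], 'coastedge': [55, 44, 227], 'comb': [12, 179, 155], 'comb2': [11, 177, 156], 'matcomb': [17, 155, 236], 'matcombedge': [14, 150, 197], 'matcoast': [49, 28, 237], 'matcoastedge': [36, 30, 225], 'matdish': [108, 145, 189], 'navy': [90, 88, 107], 'matbulb': [29, 51, 238], 'crim': [5, 168, 178], 'dish': [90, 89, 186], 'dishb': [39, 67, 161]}
side {'glass': [33, 34, 249], 'cap': [26, 161, 245], 'coast': [60, 47, 239], 'comb': [14, 226, 181], 'matcomb': [19, 184, 245], 'matcoast': [56, 29, 246], 'mdish': [108, 180, 219], 'navy': [117, 164, 87], 'wood': [12, 170, 119], 'crim': [29, 72, 244], 'cream': [31, 57, 246]}
```

```bash
python3 - <<'E'
import pickle,numpy as np,cv2
from h import *
d=pickle.load(open("d0.pkl","rb"))
I=lambda n:d[n][:2]
C=[("matcomb","scene",(160,225,225,295),(8,60,185),(35,255,255),.004),("matcomb","side",(300,335,400,400),(8,60,190),(35,255,255),.004),
("matcoast","scene",(362,130,405,165),(25,8,185),(75,80,255),.004),("matcoast","side",(230,122,280,158),(25,8,190),(75,80,255),.004),
("matdish","side",(265,170,312,210),(95,90,40),(130,255,255),.004),
("outbulb","scene",(325,230,370,270),(20,20,200),(40,110,255),.004),("outbulb","side",(350,188,405,222),(20,20,200),(40,130,255),.004),
("coast","scene",(270,190,310,222),(40,20,180),(80,110,255),.010),("coast","side",(282,224,328,262),(40,20,180),(80,120,255),.010),
("comb","scene",(245,240,282,285),(9,160,118),(16,255,255),.008),("comb","side",(345,262,405,306),(11,200,140),(18,255,255),.008),
("glass","scene",(215,185,245,222),(18,30,190),(40,110,255),.025),("bulb","scene",(215,185,245,222),(16,30,170),(40,255,255),.02),
("bulb","side",(258,290,305,328),(16,20,170),(45,255,255),.02),("cap","side",(258,290,305,328),(20,140,170),(30,255,255),.011),("cap","scene",(215,185,245,222),(18,118,185),(30,255,255),.011),
("dish","scene",(389,195,416,219),(80,60,40),(130,255,255),.02)]
for c in C: print(c[0],c[1],rect(*I(c[1]),*c[2:]))
E
```

```text
matcomb scene [ 507.  -438.1  139.6   64.1   18.7]
matcomb side [ 508.2 -437.6  139.6   65.8   18.8]
matcoast scene [371.9 300.4  94.5  82.5 -22.4]
matcoast side [372.3 304.8  95.5  81.8 -22. ]
matdish side [447.1  87.6  97.7  95.3  80.9]
outbulb scene [679.2  -0.9 100.7  63.8  15.8]
outbulb side [682.2  -6.5 100.6  62.8  -5.8]
coast scene [465.1 -97.5  63.7  59.9 -64.4]
coast side [465.1 -96.   62.6  62.5 -65.7]
comb scene [ 609.3 -241.5  107.4   30.9  -43.8]
comb side [ 610.1 -239.9  104.7   30.8  -43.9]
glass scene [ 371.6 -268.2   63.    41.1  -19. ]
bulb scene [ 377.7 -272.9   91.5   44.3  -19. ]
bulb side [ 379.7 -274.2   83.2   47.9  -53.6]
cap side [ 407.4 -287.5   22.5   20.3  -41.5]
cap scene [ 401.8 -289.3   23.3   16.4  -30.2]
dish scene [630.9 211.6  60.7  45.2 -37.6]
```

```bash
python3 -m pendant '[{"dx":-14,"dy":-12,"dz":-3},{"dx":-14,"dy":-12,"dz":-3},{"dx":-14,"dy":-12,"dz":-3},{"dx":-27.5,"dy":-24,"dz":-3},{"dx":-27.5,"dy":-24,"dz":-3},{"dx":-27.5,"dy":-24,"dz":-3},{"dx":-27.5,"dy":-24,"dz":-3},{"dx":-27.5,"dy":-24,"dz":-3},{"dx":-27.5,"dy":-24,"dz":-3},{"dx":-27.5,"dy":-24,"dz":-3},{"dx":-27.5,"dy":-24,"dz":-3},{"dx":-27.5,"dy":-24,"dz":-3}]'
cat > look.py <<'E'
import sys,pickle,cv2,numpy as np
from cell import r
n=sys.argv[1]
d={}
for c in sys.argv[2:]:
    info=r.camera_info(c); im,dep=r.get_image(c); d[c]=(info,im,dep); cv2.imwrite(f"pics/{n}_{c}.png",im[:,:,::-1])
pickle.dump(d,open(n+".pkl","wb"))
s=r.observe();print(round(s["time"],2),np.round(s["eef_pos"],4),np.round(s["ee_rot"],3).tolist())
E
python3 look.py b1 wrist scene side
```

```text
0.3 [0.6248 0.     0.2221] [[0.0, 1.0, -0.001], [1.0, -0.0, 0.0], [0.0, -0.001, -1.0]]invalid input
```

View pics/b1_wrist.png

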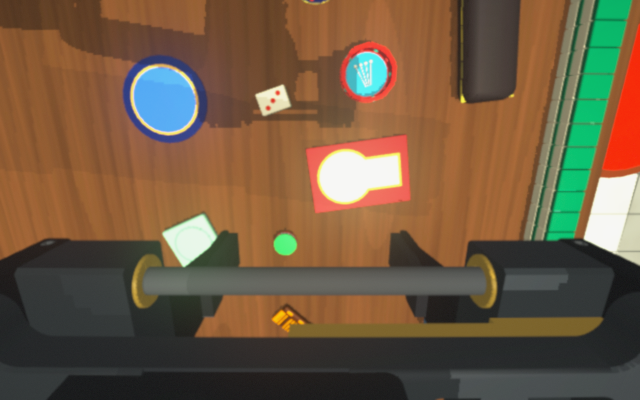

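The move was refused, because every key is needed in each row. This view still shows the bulb mat clearly at (360,173) and the dish mat at (165,98), so I'll use it for those.

```bash
python3 - <<'E'
import pickle
from h import *
info,im,_=pickle.load(open("b1.pkl","rb"))["wrist"]
# crimson+cream union
k=(300,125,420,220)
h=cv2.cvtColor(im,cv2.COLOR_RGB2HSV)
print(h[140,320],h[190,400],h[175,340],h[98,165],h[98,130],h[98,200])
m=((h[...,2]>150)).astype(np.uint8)*255; 
z=np.zeros_like(m); z[125:220,300:420]=m[125:220,300:420]
c=max(cv2.findContours(z,0,1)[0],key=cv2.contourArea).reshape(-1,2)
print(cv2.minAreaRect(np.float32(plane(info,c,.004)*1000)))
cr=mask(im,k,(15,0,200),(45,140,255)); q=plane(info,cr,.004)*1000
print("outline",cv2.minAreaRect(np.float32(q)), plane(info,[[343,176],[400,170]],.004))
n=mask(im,(110,40,220,150),(95,60,40),(130,255,255)); q=plane(info,n,.004)*1000
print("matdish",cv2.minEnclosingCircle(np.float32(q)),cv2.fitEllipse(np.float32(q)))
E
python3 -m pendant '[{"ax":0,"ay":0,"az":0,"dx":-14,"dy":-12,"dz":-3,"jaw":1},{"ax":0,"ay":0,"az":0,"dx":-27.5,"dy":-24,"dz":-3,"jaw":1},{"ax":0,"ay":0,"az":0,"dx":-27.5,"dy":-24,"dz":-3,"jaw":1},{"ax":0,"ay":0,"az":0,"dx":-27.5,"dy":-24,"dz":-3,"jaw":1},{"ax":0,"ay":0,"az":0,"dx":-27.5,"dy":-24,"dz":-3,"jaw":1},{"ax":0,"ay":0,"az":0,"dx":-27.5,"dy":-24,"dz":-3,"jaw":1},{"ax":0,"ay":0,"az":0,"dx":-27.5,"dy":-24,"dz":-3,"jaw":1},{"ax":0,"ay":0,"az":0,"dx":-27.5,"dy":-24,"dz":-3,"jaw":1},{"ax":0,"ay":0,"az":0,"dx":-27.5,"dy":-24,"dz":-3,"jaw":1},{"ax":0,"ay":0,"az":0,"dx":-27.5,"dy":-24,"dz":-3,"jaw":1},{"ax":0,"ay":0,"az":0,"dx":-27.5,"dy":-24,"dz":-3,"jaw":1},{"ax":0,"ay":0,"az":0,"dx":-27.5,"dy":-24,"dz":-3,"jaw":1}]'
python3 look.py b2 wrist scene side
```

```text
[ 15 143 150] [  3 159 241] [ 30   2 247] [104 162 245] [ 15  85 184] [116 130 102]
((685.3628540039062, -0.4916496276855469), (156.2493133544922, 120.12004852294922), 0.05554471164941788)
outline ((682.6918334960938, -3.8708229064941406), (104.06919860839844, 66.78624725341797), 0.07170713692903519) [[ 0.66215467 -0.00310243]
 [ 0.73342839  0.00465499]]
matdish ((449.0848083496094, 88.26278686523438), 49.40041732788086) ((449.026611328125, 88.34346008300781), (97.23727416992188, 97.86153411865234), 93.5506591796875)
time: 1.3
eef_pos: [0.3852, -0.2748, 0.2526]
ee_rot: [[0.001, 1.0, 0.001], [1.0, -0.001, 0.0], [0.0, 0.001, -1.0]]
contact_force: [1.5, 0.2, -0.3]
width: 1.0
gripper_force: 0.0
1.45 [ 0.3857 -0.2739  0.2523] [[-0.002, 1.0, -0.0], [1.0, 0.002, 0.001], [0.001, -0.0, -1.0]]
```

View pics/b2_wrist.png

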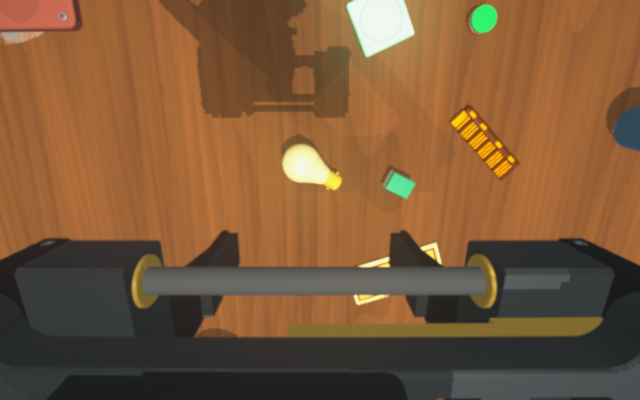

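Wrist view: the bulb's ball is at (302,163) with its cap tip at (340,183), the comb is at (485,142) and the coaster at (380,18). Now I'll measure the bulb, the comb and the bulb mat's outline.

```bash
cat >> h.py <<'E'
def bulb(info,im,roi,base=0.,lo=(16,0,165),hi=(45,255,255)):
    """ball centre & heading: largest inscribed circle of the silhouette -> ball; farthest contour point side -> cap"""
    c=mask(im,roi,lo,hi); k=np.zeros(im.shape[:2],np.uint8); cv2.drawContours(k,[c],-1,255,-1)
    k=cv2.resize(k,None,fx=4,fy=4,interpolation=cv2.INTER_LINEAR); k=(k>127).astype(np.uint8)
    dt=cv2.distanceTransform(k,cv2.DIST_L2,5); y,x=[v.mean() for v in np.where(dt>dt.max()-.6)]
    p=np.array([(x+.5)/4-.5,(y+.5)/4-.5]); far=c[np.argsort(-np.linalg.norm(c-p,axis=1))[:max(3,len(c)//20)]].mean(0)
    b=plane(info,[p],base+.025)[0]; f=plane(info,[far],base+.011)[0]; v=f-b
    return np.round(b*1000,1),np.round(np.degrees(np.arctan2(v[1],v[0])),1),round(np.hypot(*v)*1000,1),round(dt.max()/4,1)
E
python3 - <<'E'
import pickle
from h import *
d=pickle.load(open("b2.pkl","rb"))
print(bulb(*d["wrist"][:2],(270,130,355,200)))
print(bulb(*d["scene"][:2],(215,185,245,222)),bulb(*d["side"][:2],(258,290,305,328)))
print("comb",rect(*d["wrist"][:2],(440,95,525,185),(5,175,60),(30,255,255),.008))
h=cv2.cvtColor(d["wrist"][1],cv2.COLOR_RGB2HSV);print(h[120,458],h[125,475],h[170,495])
print("coaster",rect(*d["wrist"][:2],(340,0,420,60),(40,10,150),(90,120,255),.010))
e=pickle.load(open("b1.pkl","rb"))["wrist"]
cr=mask(e[1],(300,125,420,220),(15,0,200),(45,140,255)); q=np.float32(plane(e[0],cr,.004)*1000)
# outline: x-range extremes along heading via PCA-free: stem axis from ball centre to stem end midpoint
for a in np.radians([4,5,6,7,8,9,10]):
    u=q@np.float32([np.cos(a),np.sin(a)]); w=q@np.float32([-np.sin(a),np.cos(a)])
    print(round(np.degrees(a)),"len",round(np.ptp(u),1),"endspread",round(np.ptp(w[u>u.max()-2.5]),1),"wid",round(np.ptp(w),1))
hh=cv2.cvtColor(e[1],cv2.COLOR_RGB2HSV)
q=plane(e[0],mask(e[1],(300,125,420,220),(0,120,165),(12,255,255)),.004)*1000
print(cv2.minAreaRect(np.float32(q)))
q=plane(e[0],mask(e[1],(300,125,420,220),(0,150,185),(10,255,255)),.004)*1000
print(cv2.minAreaRect(np.float32(q)))
E
```

```text
(array([ 370.5, -263.8]), np.float64(-31.2), np.float64(60.3), np.float32(19.4))
(array([ 366.5, -268. ]), np.float64(-34.7), np.float64(53.0), np.float32(7.0)) (array([ 370.2, -263.2]), np.float64(-35.3), np.float64(54.9), np.float32(10.5))
comb [ 611.8 -239.8  112.4   34.6  -44. ]
[ 26 245 247] [ 20 244 243] [ 21 245 245]
coaster [464.3 -94.7  64.6  64.2 -65.6]
4 len 103.5 endspread 29.4 wid 67.5
5 len 103.3 endspread 37.0 wid 67.6
6 len 103.2 endspread 37.0 wid 67.7
7 len 103.0 endspread 37.2 wid 67.7
8 len 102.8 endspread 37.2 wid 67.8
9 len 103.0 endspread 37.2 wid 67.8
10 len 103.1 endspread 36.1 wid 67.9
((682.01904296875, -1.3650588989257812), (126.56316375732422, 87.04296112060547), 8.0673828125)
((682.1504516601562, -1.7688980102539062), (125.16577911376953, 85.0217056274414), 8.267769813537598)
```

```bash
python3 -m pendant '[{"ax":0,"ay":0,"az":-57.5,"dx":1.1,"dy":-1.5,"dz":14,"jaw":1},{"ax":0,"ay":0,"az":-57.5,"dx":1.1,"dy":-1.5,"dz":14,"jaw":1},{"ax":0,"ay":0,"az":-57.5,"dx":1.1,"dy":-1.5,"dz":14,"jaw":1},{"ax":0,"ay":0,"az":-57.5,"dx":1.1,"dy":-1.5,"dz":14,"jaw":1},{"ax":0,"ay":0,"az":-57.5,"dx":1.1,"dy":-1.5,"dz":14,"jaw":1},{"ax":0,"ay":0,"az":-57.5,"dx":1.1,"dy":-1.5,"dz":14,"jaw":1},{"ax":0,"ay":0,"az":-57.5,"dx":1.1,"dy":-1.5,"dz":14,"jaw":1},{"ax":0,"ay":0,"az":-57.5,"dx":1.1,"dy":-1.5,"dz":14,"jaw":1},{"ax":0,"ay":0,"az":-57.5,"dx":1.1,"dy":-1.5,"dz":14,"jaw":1},{"ax":0,"ay":0,"az":-57.5,"dx":1.1,"dy":-1.5,"dz":18,"jaw":1},{"ax":0,"ay":0,"az":-57.5,"dx":1.1,"dy":-1.5,"dz":21.5,"jaw":1},{"ax":0,"ay":0,"az":-57.5,"dx":1.1,"dy":-1.5,"dz":23,"jaw":1}]'
```

```text
time: 2.45
eef_pos: [0.3686, -0.2613, 0.0189]
ee_rot: [[-0.842, 0.54, -0.003], [0.539, 0.842, 0.004], [0.005, 0.001, -1.0]]
contact_force: [-0.2, 0.6, -1.0]
width: 0.997
gripper_force: 0.0
```

```bash
python3 -m pendant '[{"ax":0,"ay":0,"az":0,"dx":-0.2,"dy":0,"dz":0.8,"jaw":1},{"ax":0,"ay":0,"az":0,"dx":-0.2,"dy":0,"dz":1.4,"jaw":1},{"ax":0,"ay":0,"az":0,"dx":-0.2,"dy":0,"dz":1.4,"jaw":1},{"ax":0,"ay":0,"az":0,"dx":-0.2,"dy":0,"dz":1.4,"jaw":0.65}]'
python3 -m pendant '[{"ax":0,"ay":0,"az":0,"dx":0,"dy":0,"dz":0,"jaw":0.4},{"ax":0,"ay":0,"az":0,"dx":0,"dy":0,"dz":0,"jaw":0.4},{"ax":0,"ay":0,"az":0,"dx":0,"dy":0,"dz":0,"jaw":0.4},{"ax":0,"ay":0,"az":0,"dx":0,"dy":0,"dz":0,"jaw":0.4},{"ax":0,"ay":0,"az":0,"dx":0,"dy":0,"dz":0,"jaw":0.4}]'
```

```text
time: 2.78
eef_pos: [0.3725, -0.2655, 0.0094]
ee_rot: [[-0.843, 0.538, 0.001], [0.538, 0.843, -0.001], [-0.001, -0.0, -1.0]]
contact_force: [0.2, 0.5, 0.2]
width: 0.976
gripper_force: 0.0
time: 3.2
eef_pos: [0.3719, -0.2653, 0.009]
ee_rot: [[-0.843, 0.537, 0.001], [0.537, 0.843, -0.001], [-0.001, -0.0, -1.0]]
contact_force: [0.4, -0.0, -0.0]
width: 0.633
gripper_force: 0.0
```

```bash
python3 -m pendant '[{"ax":0,"ay":0,"az":0,"dx":0.1,"dy":0,"dz":0.3,"jaw":0.6},{"ax":0,"ay":0,"az":0,"dx":0.1,"dy":0,"dz":0.3,"jaw":0},{"ax":0,"ay":0,"az":0,"dx":0.1,"dy":0,"dz":0.3,"jaw":0},{"ax":0,"ay":0,"az":0,"dx":0.1,"dy":0,"dz":0.3,"jaw":0},{"ax":0,"ay":0,"az":0,"dx":0.1,"dy":0,"dz":0.3,"jaw":0},{"ax":0,"ay":0,"az":0,"dx":0.1,"dy":0,"dz":0.3,"jaw":0}]'
python3 -m pendant '[{"ax":0,"ay":0,"az":0,"dx":0,"dy":0,"dz":-2,"jaw":0},{"ax":0,"ay":0,"az":0,"dx":0,"dy":0,"dz":-6,"jaw":0},{"ax":0,"ay":0,"az":0,"dx":0,"dy":0,"dz":-9,"jaw":0},{"ax":0,"ay":0,"az":0,"dx":0,"dy":0,"dz":-9,"jaw":0},{"ax":0,"ay":0,"az":0,"dx":0,"dy":0,"dz":-9,"jaw":0}]'
```

```text
time: 3.7
eef_pos: [0.3708, -0.2645, 0.0055]
ee_rot: [[-0.843, 0.537, -0.0], [0.537, 0.843, 0.0], [0.0, 0.0, -1.0]]
contact_force: [0.4, 0.0, 0.5]
width: 0.565
gripper_force: 30.0
time: 4.12
eef_pos: [0.3723, -0.2659, 0.0977]
ee_rot: [[-0.843, 0.537, 0.004], [0.537, 0.843, -0.004], [-0.005, -0.001, -1.0]]
contact_force: [0.0, 0.0, -1.1]
width: 0.571
gripper_force: 30.0
```

```bash
python3 -m pendant '[{"ax":0,"ay":0,"az":0,"dx":-0.5,"dy":2,"dz":0,"jaw":0},{"ax":0,"ay":0,"az":-40.6,"dx":-10.6,"dy":37.7,"dz":0,"jaw":0},{"ax":0,"ay":0,"az":-40.6,"dx":-10.6,"dy":37.7,"dz":0,"jaw":0},{"ax":0,"ay":0,"az":-40.6,"dx":-10.6,"dy":37.7,"dz":0,"jaw":0},{"ax":0,"ay":0,"az":-40.6,"dx":-10.6,"dy":37.7,"dz":0,"jaw":0},{"ax":0,"ay":0,"az":-40.6,"dx":-10.6,"dy":37.7,"dz":0,"jaw":0},{"ax":0,"ay":0,"az":-40.6,"dx":-10.6,"dy":37.7,"dz":0,"jaw":0},{"ax":0,"ay":0,"az":-40.6,"dx":-10.6,"dy":37.7,"dz":0,"jaw":0},{"ax":0,"ay":0,"az":-40.6,"dx":-10.6,"dy":37.7,"dz":0,"jaw":0},{"ax":0,"ay":0,"az":-40.6,"dx":-10.6,"dy":37.7,"dz":0,"jaw":0},{"ax":0,"ay":0,"az":-40.6,"dx":-10.6,"dy":37.7,"dz":2,"jaw":0},{"ax":0,"ay":0,"az":-40.6,"dx":-10.6,"dy":37.7,"dz":5,"jaw":0}]'
python3 -m pendant '[{"ax":0,"ay":0,"az":0,"dx":0,"dy":0,"dz":0,"jaw":0},{"ax":0,"ay":0,"az":0,"dx":0,"dy":0,"dz":0,"jaw":0}]'
python3 look.py b3 wrist scene side
python3 - <<'E'
import cv2,numpy as np
a=cv2.imread("pics/b3_scene.png")[205:295,285:405];b=cv2.imread("pics/b3_side.png")[150:240,320:440];w=cv2.imread("pics/b3_wrist.png")
cv2.imwrite("pics/m2.png",np.vstack([np.hstack([cv2.resize(a,(400,300)),cv2.resize(b,(400,300))]),np.hstack([cv2.resize(w,(480,300)),np.zeros((300,320,3),np.uint8)])]))
E
```

```text
time: 5.12
eef_pos: [0.6663, -0.0015, 0.0465]
ee_rot: [[-0.99, -0.144, 0.005], [-0.144, 0.99, -0.0], [-0.005, -0.001, -1.0]]
contact_force: [0.1, -0.8, 0.2]
width: 0.575
gripper_force: 30.0
time: 5.28
eef_pos: [0.6591, -0.003, 0.0412]
ee_rot: [[-0.99, -0.141, -0.009], [-0.141, 0.99, 0.001], [0.008, 0.002, -1.0]]
contact_force: [-1.0, 0.5, -0.3]
width: 0.568
gripper_force: 30.0
5.43 [ 0.6634 -0.0041  0.0467] [[-0.99, -0.14, 0.001], [-0.14, 0.99, -0.0], [-0.001, -0.0, -1.0]]
```

View pics/m2.png

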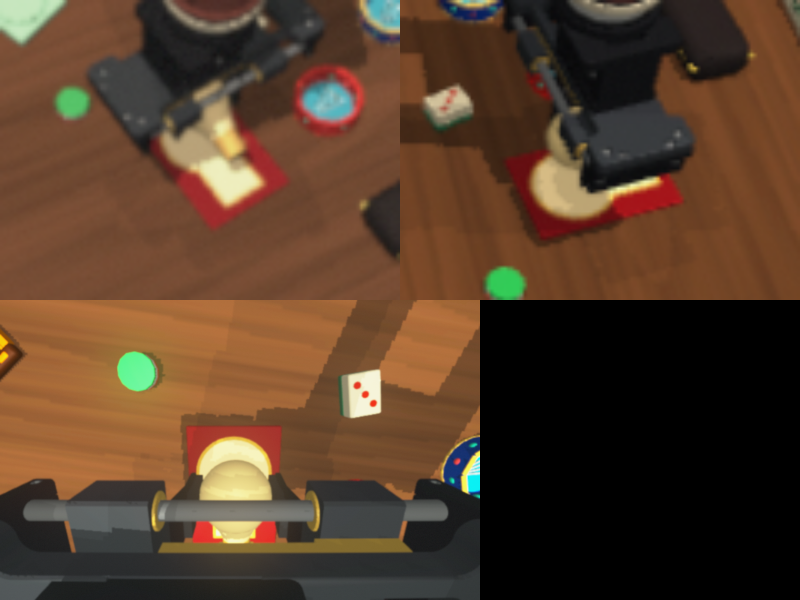

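```bash
python3 -m pendant '[{"ax":0,"ay":0,"az":0,"dx":-0.08,"dy":0,"dz":1.5,"jaw":0},{"ax":0,"ay":0,"az":0,"dx":-0.08,"dy":0,"dz":2.5,"jaw":0},{"ax":0,"ay":0,"az":0,"dx":-0.08,"dy":0,"dz":3.1,"jaw":0},{"ax":0,"ay":0,"az":0,"dx":-0.08,"dy":0,"dz":3.4,"jaw":0},{"ax":0,"ay":0,"az":0,"dx":-0.08,"dy":0,"dz":3.4,"jaw":0},{"ax":0,"ay":0,"az":0,"dx":-0.08,"dy":0,"dz":3.4,"jaw":0}]'
```

```text
time: 5.93
eef_pos: [0.6634, -0.0034, 0.0112]
ee_rot: [[-0.99, -0.141, -0.001], [-0.141, 0.99, 0.0], [0.001, 0.0, -1.0]]
contact_force: [-0.4, -0.2, 0.2]
width: 0.57
gripper_force: 30.0
```

```bash
python3 -m pendant '[{"ax":0,"ay":0,"az":0,"dx":0,"dy":0,"dz":0.1,"jaw":0},{"ax":0,"ay":0,"az":0,"dx":0,"dy":0,"dz":0.15,"jaw":0},{"ax":0,"ay":0,"az":0,"dx":0,"dy":0,"dz":0.15,"jaw":0}]'
```

```text
time: 6.18
eef_pos: [0.6639, -0.0034, 0.0104]
ee_rot: [[-0.99, -0.141, 0.001], [-0.141, 0.99, -0.0], [-0.001, -0.0, -1.0]]
contact_force: [0.2, -0.6, 0.1]
width: 0.569
gripper_force: 30.0
```

```bash
python3 -m pendant '[{"ax":0,"ay":0,"az":0,"dx":0,"dy":0,"dz":0.1,"jaw":0},{"ax":0,"ay":0,"az":0,"dx":0,"dy":0,"dz":0.1,"jaw":0},{"ax":0,"ay":0,"az":0,"dx":0,"dy":0,"dz":0.1,"jaw":0}]'
```

```text
time: 6.43
eef_pos: [0.6637, -0.0034, 0.0092]
ee_rot: [[-0.99, -0.141, 0.0], [-0.141, 0.99, -0.0], [-0.0, -0.0, -1.0]]
contact_force: [-0.6, -0.7, 0.5]
width: 0.574
gripper_force: 30.0
```

```bash
python3 -m pendant '[{"ax":0,"ay":0,"az":0,"dx":0,"dy":0,"dz":0,"jaw":0.9},{"ax":0,"ay":0,"az":0,"dx":0,"dy":0,"dz":0,"jaw":0.9},{"ax":0,"ay":0,"az":0,"dx":0,"dy":0,"dz":0,"jaw":0.9},{"ax":0,"ay":0,"az":0,"dx":0,"dy":0,"dz":0,"jaw":0.9},{"ax":0,"ay":0,"az":0,"dx":0,"dy":0,"dz":-1,"jaw":0.9},{"ax":0,"ay":0,"az":0,"dx":0,"dy":0,"dz":-3,"jaw":0.9},{"ax":0,"ay":0,"az":0,"dx":0,"dy":0,"dz":-7,"jaw":1},{"ax":0,"ay":0,"az":0,"dx":0,"dy":0,"dz":-11,"jaw":1},{"ax":0,"ay":0,"az":0,"dx":0,"dy":0,"dz":-15,"jaw":1},{"ax":0,"ay":0,"az":0,"dx":0,"dy":0,"dz":-19,"jaw":1},{"ax":0,"ay":0,"az":0,"dx":0,"dy":0,"dz":-22,"jaw":1},{"ax":0,"ay":0,"az":0,"dx":0,"dy":0,"dz":-22,"jaw":1}]'
python3 look.py b4 wrist
```

```text
time: 7.43
eef_pos: [0.6677, -0.0039, 0.24]
ee_rot: [[-0.99, -0.141, 0.015], [-0.141, 0.99, -0.002], [-0.014, -0.004, -1.0]]
contact_force: [1.6, -0.8, 1.1]
width: 0.995
gripper_force: 0.0
7.48 [ 0.6664 -0.0037  0.236 ] [[-0.99, -0.141, 0.011], [-0.141, 0.99, -0.001], [-0.01, -0.003, -1.0]]
```

View pics/b4_wrist.png

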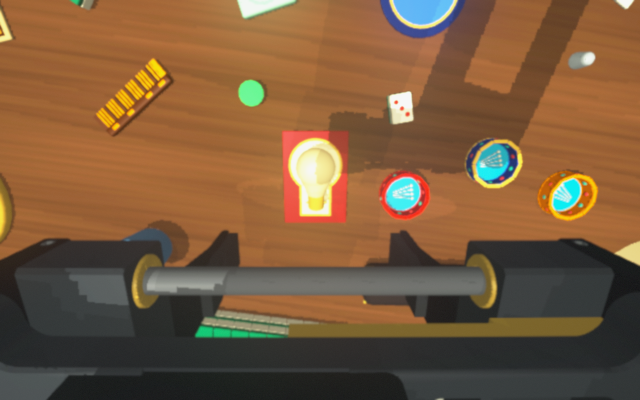

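The bulb lies centred in its outline at (317,170). I'll check that with numbers and measure the comb and dish from this view.

```bash
python3 - <<'E'
import pickle
from h import *
from cell import r
print(np.round(r.observe()["joint_positions"],3))
i,im,_=pickle.load(open("b4.pkl","rb"))["wrist"]
h=cv2.cvtColor(im,cv2.COLOR_RGB2HSV); print(h[163,480],h[140,494],h[187,494],h[150,300], h[90,300],h[165,317],h[165,297])
print("comb",rect(i,im,(85,45,185,145),(5,175,60),(30,255,255),.008), rect(i,im,(85,45,185,145),(5,195,60),(30,255,255),.008))
print("matbulb",rect(i,im,(275,120,355,230),(0,150,165),(10,255,255),.004))
print("bulb",bulb(i,im,(285,140,345,216),.004,(16,40,90),(30,255,238)))
c=mask(im,(455,130,530,195),(85,60,40),(130,255,255)); q=plane(i,c,.022)*1000
print("dish",cv2.minEnclosingCircle(np.float32(q)),cv2.minEnclosingCircle(np.float32(plane(i,c,.011)*1000)))
E
```

```text
[-0.124  0.302  1.403  0.     1.426 -1.836]
[ 90  79 236] [ 19 171 209] [ 26 175 243] [ 30   3 247] [ 14 164 157] [ 29  66 247] [ 28  80 246]
comb [ 613.  -237.6  110.4   34.6  -43.8] [ 610.6 -237.7  105.5   29.1  -43.9]
matbulb [681.5  -1.8 124.6  86.1   8.2]
bulb (array([644.2,   5. ]), np.float64(6.5), np.float64(39.6), np.float32(3.2))
dish ((626.7401733398438, 219.42127990722656), 25.745635986328125) ((627.7765502929688, 226.22625732421875), 26.49447250366211)
```

```bash
python3 -m pendant '[{"ax":0,"ay":0,"az":20,"dx":4,"dy":-11,"dz":3,"jaw":1},{"ax":0,"ay":0,"az":52,"dx":8.5,"dy":-22.6,"dz":6,"jaw":1},{"ax":0,"ay":0,"az":52,"dx":8.5,"dy":-22.6,"dz":6,"jaw":1},{"ax":0,"ay":0,"az":52,"dx":8.5,"dy":-22.6,"dz":6,"jaw":1},{"ax":0,"ay":0,"az":52,"dx":8.5,"dy":-22.6,"dz":6,"jaw":1},{"ax":0,"ay":0,"az":52,"dx":8.5,"dy":-22.6,"dz":6,"jaw":1},{"ax":0,"ay":0,"az":52,"dx":8.5,"dy":-22.6,"dz":6,"jaw":1},{"ax":0,"ay":0,"az":52,"dx":8.5,"dy":-22.6,"dz":10,"jaw":1},{"ax":0,"ay":0,"az":52,"dx":8.5,"dy":-22.6,"dz":14,"jaw":1},{"ax":0,"ay":0,"az":52,"dx":8.5,"dy":-22.6,"dz":17.5,"jaw":0.7},{"ax":0,"ay":0,"az":52,"dx":8.5,"dy":-22.6,"dz":18,"jaw":0.7},{"ax":0,"ay":0,"az":52,"dx":8.5,"dy":-22.6,"dz":18,"jaw":0.7}]'
python3 -m pendant '[{"ax":0,"ay":0,"az":0,"dx":0,"dy":0,"dz":0,"jaw":0.7},{"ax":0,"ay":0,"az":0,"dx":0,"dy":0,"dz":0,"jaw":0.7},{"ax":0,"ay":0,"az":0,"dx":0,"dy":0,"dz":0,"jaw":0.7}]'
python3 look.py c1 scene side wrist
python3 - <<'E'
import cv2,numpy as np
a=cv2.imread("pics/c1_scene.png");w=cv2.imread("pics/c1_wrist.png");s=cv2.imread("pics/c1_side.png")
cv2.imwrite("pics/m3.png",np.vstack([np.hstack([cv2.resize(a[220:280,310:390],(400,300),interpolation=2),cv2.resize(s[255:315,330:410],(400,300),interpolation=2)]),np.hstack([cv2.resize(w,(480,300)),cv2.resize(s[175:235,345:409],(320,300),interpolation=2)])]))
E
```

```text
time: 8.48
eef_pos: [0.608, -0.2375, 0.0449]
ee_rot: [[-0.72, 0.693, -0.008], [0.693, 0.72, 0.004], [0.008, -0.002, -1.0]]
contact_force: [0.5, 0.1, -0.1]
width: 0.855
gripper_force: 0.0
time: 8.73
eef_pos: [0.6134, -0.2401, 0.0524]
ee_rot: [[-0.721, 0.693, 0.005], [0.693, 0.721, -0.002], [-0.005, 0.001, -1.0]]
contact_force: [-0.7, -0.3, 0.1]
width: 0.717
gripper_force: 0.0
8.88 [ 0.6125 -0.2397  0.0511] [[-0.721, 0.693, 0.003], [0.693, 0.721, -0.002], [-0.003, 0.001, -1.0]]
```

View pics/m3.png

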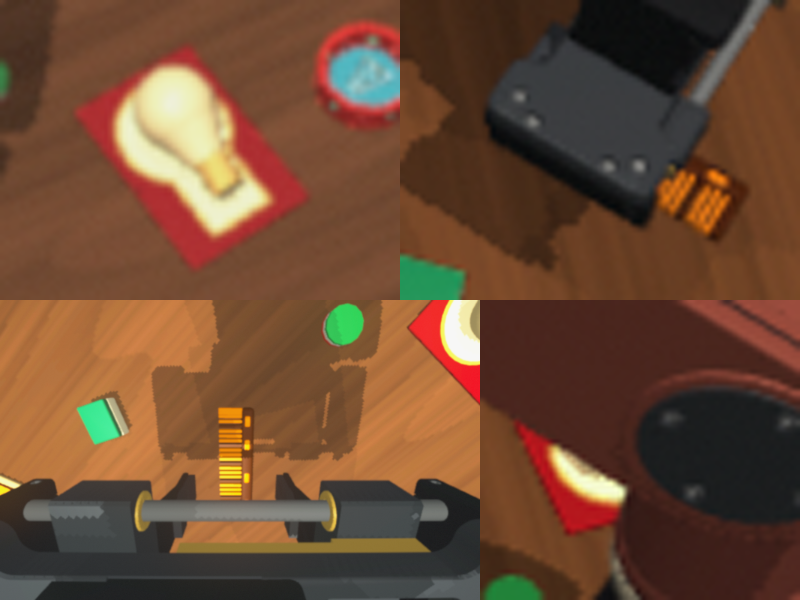

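The bulb sits in its outline. The comb lies midway between the fingers and parallel to them, so I'll descend.

```bash
python3 -m pendant '[{"ax":0,"ay":0,"az":0,"dx":0.1,"dy":0,"dz":2,"jaw":0.6},{"ax":0,"ay":0,"az":0,"dx":0.1,"dy":0,"dz":3.5,"jaw":0.6},{"ax":0,"ay":0,"az":0,"dx":0.1,"dy":0,"dz":4.3,"jaw":0.5},{"ax":0,"ay":0,"az":0,"dx":0.1,"dy":0,"dz":4.6,"jaw":0.5},{"ax":0,"ay":0,"az":0,"dx":0.1,"dy":0,"dz":4.6,"jaw":0.5},{"ax":0,"ay":0,"az":0,"dx":0.1,"dy":0,"dz":4.6,"jaw":0.5}]'
```

```text
time: 9.38
eef_pos: [0.6107, -0.2385, 0.0031]
ee_rot: [[-0.721, 0.693, -0.0], [0.693, 0.721, 0.0], [0.0, -0.0, -1.0]]
contact_force: [0.3, -0.2, -0.8]
width: 0.507
gripper_force: 0.0
```

```bash
python3 -m pendant '[{"ax":0,"ay":0,"az":0,"dx":0,"dy":0,"dz":0.05,"jaw":0.3},{"ax":0,"ay":0,"az":0,"dx":0,"dy":0,"dz":0.05,"jaw":0},{"ax":0,"ay":0,"az":0,"dx":0,"dy":0,"dz":0.05,"jaw":0},{"ax":0,"ay":0,"az":0,"dx":0,"dy":0,"dz":0.05,"jaw":0},{"ax":0,"ay":0,"az":0,"dx":0,"dy":0,"dz":0.05,"jaw":0},{"ax":0,"ay":0,"az":0,"dx":0,"dy":0,"dz":0.05,"jaw":0}]'
python3 -m pendant '[{"ax":0,"ay":0,"az":0,"dx":0,"dy":0,"dz":-2,"jaw":0},{"ax":0,"ay":0,"az":0,"dx":0,"dy":0,"dz":-5,"jaw":0},{"ax":0,"ay":0,"az":0,"dx":0,"dy":0,"dz":-8,"jaw":0},{"ax":0,"ay":0,"az":0,"dx":0,"dy":0,"dz":-8,"jaw":0},{"ax":0,"ay":0,"az":0,"dx":0,"dy":0,"dz":-8,"jaw":0},{"ax":0,"ay":0,"az":0,"dx":0,"dy":0,"dz":-8,"jaw":0}]'
```

```text
time: 9.88
eef_pos: [0.6111, -0.2387, 0.0032]
ee_rot: [[-0.721, 0.693, 0.001], [0.693, 0.721, -0.001], [-0.001, 0.0, -1.0]]
contact_force: [0.2, -0.4, 2.9]
width: 0.359
gripper_force: 30.0
time: 10.38
eef_pos: [0.6101, -0.2382, 0.0819]
ee_rot: [[-0.721, 0.693, -0.001], [0.693, 0.721, 0.0], [0.001, -0.0, -1.0]]
contact_force: [0.3, 0.6, -0.4]
width: 0.36
gripper_force: 30.0
```

```bash
python3 -m pendant '[{"ax":0,"ay":0,"az":80,"dx":-2,"dy":-7,"dz":0,"jaw":0},{"ax":0,"ay":0,"az":80,"dx":-6.4,"dy":-21.5,"dz":0,"jaw":0},{"ax":0,"ay":0,"az":80,"dx":-6.4,"dy":-21.5,"dz":0,"jaw":0},{"ax":0,"ay":0,"az":80,"dx":-6.4,"dy":-21.5,"dz":0,"jaw":0},{"ax":0,"ay":0,"az":80,"dx":-6.4,"dy":-21.5,"dz":0,"jaw":0},{"ax":0,"ay":0,"az":80,"dx":-6.4,"dy":-21.5,"dz":0,"jaw":0},{"ax":0,"ay":0,"az":80,"dx":-6.4,"dy":-21.5,"dz":0,"jaw":0},{"ax":0,"ay":0,"az":80,"dx":-6.4,"dy":-21.5,"dz":0,"jaw":0},{"ax":0,"ay":0,"az":80,"dx":-6.4,"dy":-21.5,"dz":0,"jaw":0},{"ax":0,"ay":0,"az":80,"dx":-6.4,"dy":-21.5,"dz":0,"jaw":0},{"ax":0,"ay":0,"az":80,"dx":-6.4,"dy":-21.5,"dz":0,"jaw":0},{"ax":0,"ay":0,"az":80,"dx":-6.4,"dy":-21.5,"dz":0,"jaw":0}]'
python3 -m pendant '[{"ax":0,"ay":0,"az":37.4,"dx":0,"dy":0,"dz":0,"jaw":0},{"ax":0,"ay":0,"az":37.4,"dx":0,"dy":0,"dz":0,"jaw":0},{"ax":0,"ay":0,"az":37.4,"dx":0,"dy":0,"dz":0,"jaw":0},{"ax":0,"ay":0,"az":37.4,"dx":0,"dy":0,"dz":1,"jaw":0},{"ax":0,"ay":0,"az":37.4,"dx":0,"dy":0,"dz":3,"jaw":0},{"ax":0,"ay":0,"az":37.4,"dx":0,"dy":0,"dz":4,"jaw":0},{"ax":0,"ay":0,"az":37.4,"dx":0,"dy":0,"dz":4,"jaw":0},{"ax":0,"ay":0,"az":37.4,"dx":0,"dy":0,"dz":4,"jaw":0},{"ax":0,"ay":0,"az":37.4,"dx":0,"dy":0,"dz":4,"jaw":0}]'
python3 look.py c2 scene side
python3 - <<'E'
import cv2,numpy as np
a=cv2.imread("pics/c2_scene.png");s=cv2.imread("pics/c2_side.png")
cv2.imwrite("pics/m4.png",np.hstack([cv2.resize(a[215:305,130:250],(400,300),interpolation=2),cv2.resize(s[310:400,290:410],(400,300),interpolation=2)]))
E
```

```text
time: 11.38
eef_pos: [0.5064, -0.4366, 0.0799]
ee_rot: [[0.562, 0.827, -0.003], [0.827, -0.562, 0.003], [0.001, -0.004, -1.0]]
contact_force: [-0.4, -0.1, -0.4]
width: 0.362
gripper_force: 30.0
time: 12.13
eef_pos: [0.5076, -0.4377, 0.0425]
ee_rot: [[0.946, 0.323, -0.0], [0.323, -0.946, 0.0], [-0.0, -0.0, -1.0]]
contact_force: [0.2, -0.3, -0.4]
width: 0.363
gripper_force: 30.0
12.23 [ 0.5081 -0.4383  0.0435] [[0.947, 0.322, 0.001], [0.322, -0.947, -0.001], [0.001, 0.001, -1.0]]
```

View pics/m4.png

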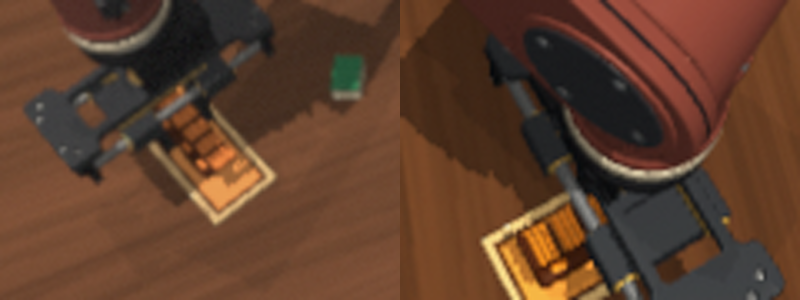

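The comb is over its mat and parallel to the outline, so I'll lower it.

```bash
python3 -m pendant '[{"ax":0,"ay":0,"az":0,"dx":0,"dy":0,"dz":1.5,"jaw":0},{"ax":0,"ay":0,"az":0,"dx":0,"dy":0,"dz":2.7,"jaw":0},{"ax":0,"ay":0,"az":0,"dx":0,"dy":0,"dz":3.2,"jaw":0},{"ax":0,"ay":0,"az":0,"dx":0,"dy":0,"dz":3.4,"jaw":0},{"ax":0,"ay":0,"az":0,"dx":0,"dy":0,"dz":3.4,"jaw":0},{"ax":0,"ay":0,"az":0,"dx":0,"dy":0,"dz":3.4,"jaw":0}]'
```

```text
time: 12.73
eef_pos: [0.5073, -0.4374, 0.0076]
ee_rot: [[0.947, 0.321, -0.001], [0.321, -0.947, 0.001], [-0.0, -0.001, -1.0]]
contact_force: [0.4, 0.4, -0.6]
width: 0.357
gripper_force: 30.0
```

```bash
python3 -m pendant '[{"ax":0,"ay":0,"az":0,"dx":0,"dy":0,"dz":0.05,"jaw":0},{"ax":0,"ay":0,"az":0,"dx":0,"dy":0,"dz":0.1,"jaw":0},{"ax":0,"ay":0,"az":0,"dx":0,"dy":0,"dz":0.1,"jaw":0}]'
```

```text
time: 12.98
eef_pos: [0.5076, -0.4377, 0.0073]
ee_rot: [[0.947, 0.321, -0.0], [0.321, -0.947, 0.0], [-0.0, -0.0, -1.0]]
contact_force: [-0.0, -0.4, -1.7]
width: 0.365
gripper_force: 30.0
```

```bash
python3 -m pendant '[{"ax":0,"ay":0,"az":0,"dx":0,"dy":0,"dz":0,"jaw":0.7},{"ax":0,"ay":0,"az":0,"dx":0,"dy":0,"dz":0,"jaw":0.7},{"ax":0,"ay":0,"az":0,"dx":0,"dy":0,"dz":0,"jaw":0.7},{"ax":0,"ay":0,"az":0,"dx":0,"dy":0,"dz":0,"jaw":0.7},{"ax":0,"ay":0,"az":0,"dx":0,"dy":0,"dz":-1,"jaw":0.7},{"ax":0,"ay":0,"az":0,"dx":0,"dy":0,"dz":-4,"jaw":1},{"ax":0,"ay":0,"az":0,"dx":0,"dy":0,"dz":-8,"jaw":1},{"ax":0,"ay":0,"az":0,"dx":0,"dy":0,"dz":-12,"jaw":1},{"ax":0,"ay":0,"az":0,"dx":0,"dy":0,"dz":-16,"jaw":1},{"ax":0,"ay":0,"az":0,"dx":0,"dy":0,"dz":-20,"jaw":1},{"ax":0,"ay":0,"az":0,"dx":0,"dy":0,"dz":-22,"jaw":1},{"ax":0,"ay":0,"az":0,"dx":0,"dy":0,"dz":-22,"jaw":1}]'
python3 look.py c3 wrist
python3 -m pendant '[{"ax":0,"ay":0,"az":0,"dx":8,"dy":-14,"dz":0,"jaw":1},{"ax":0,"ay":0,"az":0,"dx":31.8,"dy":-56.6,"dz":0,"jaw":1},{"ax":0,"ay":0,"az":0,"dx":31.8,"dy":-56.6,"dz":0,"jaw":1},{"ax":0,"ay":0,"az":0,"dx":31.8,"dy":-56.6,"dz":0,"jaw":1},{"ax":0,"ay":0,"az":0,"dx":31.8,"dy":-56.6,"dz":0,"jaw":1},{"ax":0,"ay":0,"az":0,"dx":31.8,"dy":-56.6,"dz":0,"jaw":1},{"ax":0,"ay":0,"az":0,"dx":31.8,"dy":-56.6,"dz":0,"jaw":1},{"ax":0,"ay":0,"az":0,"dx":31.8,"dy":-56.6,"dz":0,"jaw":1},{"ax":0,"ay":0,"az":0,"dx":31.8,"dy":-56.6,"dz":0,"jaw":1},{"ax":0,"ay":0,"az":0,"dx":31.8,"dy":-56.6,"dz":0,"jaw":1},{"ax":0,"ay":0,"az":0,"dx":31.8,"dy":-56.6,"dz":0,"jaw":1},{"ax":0,"ay":0,"az":0,"dx":31.8,"dy":-56.6,"dz":0,"jaw":1}]'
python3 - <<'E'
import cv2
from cell import r
import numpy as np
w=cv2.imread("pics/c3_wrist.png")
print(np.round(r.observe()["joint_positions"],2))
E
```

```text
time: 13.98
eef_pos: [0.5101, -0.4403, 0.2369]
ee_rot: [[0.947, 0.321, 0.009], [0.321, -0.947, -0.01], [0.005, 0.012, -1.0]]
contact_force: [0.0, -0.4, 1.3]
width: 0.993
gripper_force: 0.0
14.03 [ 0.5091 -0.4394  0.2332] [[0.947, 0.321, 0.006], [0.321, -0.947, -0.006], [0.004, 0.008, -1.0]]
time: 15.03
eef_pos: [0.5989, 0.0558, 0.2261]
ee_rot: [[0.947, 0.321, -0.002], [0.321, -0.947, 0.0], [-0.002, -0.001, -1.0]]
contact_force: [2.1, 0.5, -0.9]
width: 0.999
gripper_force: 0.0
[-0.04  0.16  1.58 -0.    1.4   1.21]
```

```bash
python3 -m pendant '[{"ax":0,"ay":0,"az":0,"dx":7,"dy":-12.5,"dz":0,"jaw":1},{"ax":0,"ay":0,"az":0,"dx":7,"dy":-12.5,"dz":0,"jaw":1},{"ax":0,"ay":0,"az":0,"dx":7,"dy":-12.5,"dz":0,"jaw":1},{"ax":0,"ay":0,"az":0,"dx":7,"dy":-12.5,"dz":0,"jaw":1},{"ax":0,"ay":0,"az":0,"dx":7,"dy":-12.5,"dz":0,"jaw":1},{"ax":0,"ay":0,"az":0,"dx":7,"dy":-12.5,"dz":0,"jaw":1},{"ax":0,"ay":0,"az":0,"dx":7,"dy":-12.5,"dz":0,"jaw":1}]'
python3 look.py d1 wrist
python3 - <<'E'
import cv2,numpy as np
a=cv2.imread("pics/c3_wrist.png");s=cv2.imread("pics/d1_wrist.png")
cv2.imwrite("pics/m5.png",np.vstack([s[0:300],a[60:260]])[:, :])
E
```

```text
time: 15.62
eef_pos: [0.6254, 0.1936, 0.2263]
ee_rot: [[0.947, 0.32, -0.002], [0.32, -0.947, -0.001], [-0.002, 0.0, -1.0]]
contact_force: [-0.0, -0.1, -0.2]
width: 0.999
gripper_force: 0.0
15.67 [0.6256 0.1932 0.2267] [[0.948, 0.32, -0.002], [0.32, -0.948, -0.001], [-0.002, 0.0, -1.0]]
```

View pics/m5.png

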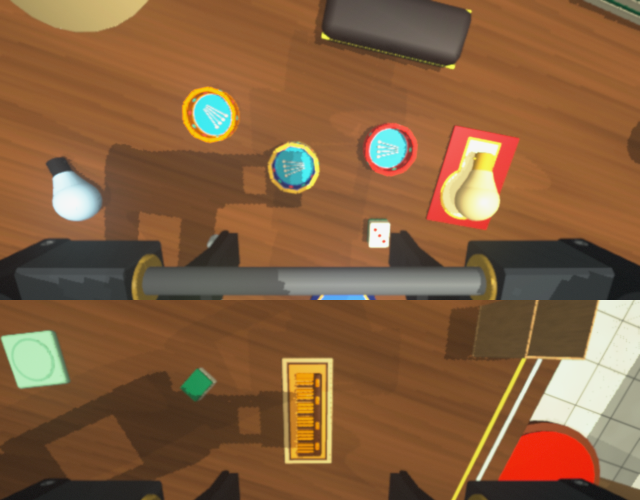

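Wrist view: the cobalt dish is at (293,167), orange at (210,113), red at (390,148), and the dice at (378,233). The comb in the lower half, at (308,410), looks slightly off lengthwise, so I'll measure that, the bulb and the dish.

```bash
python3 - <<'E'
import pickle
from h import *
i,im,_=pickle.load(open("d1.pkl","rb"))["wrist"]
# dish rim: fit to outer contour of non-wood in hue/sat; brass rim top
h=cv2.cvtColor(im,cv2.COLOR_RGB2HSV); print([h[167,x].tolist() for x in (262,266,269,272,276,280,317,320,324)])
m=((np.abs(h[...,0].astype(int)-13)>5)|(h[...,2]>190)).astype(np.uint8)*255; z=np.zeros_like(m); z[135:200,258:328]=m[135:200,258:328]
c=max(cv2.findContours(z,0,1)[0],key=cv2.contourArea); q=np.float32(plane(i,c.reshape(-1,2),.022)*1000)
print("dish",cv2.minEnclosingCircle(q),cv2.fitEllipse(q))
for n,(u,v) in dict(orange=(210,113),red=(390,148),dice=(378,233)).items(): print(n,np.round(plane(i,[[u,v]],.022)*1000,0))
print("ballpix guess",np.round(plane(i,[[476,199]],.029)*1000,1))
i,im,_=pickle.load(open("c3.pkl","rb"))["wrist"]; h=cv2.cvtColor(im,cv2.COLOR_RGB2HSV)
print([h[v,308].tolist() for v in (215,220,224,227,230,234,238)]); print([h[y,308].tolist() for y in range(164+60-70,176+60-70+30,2)])
print("mat",rect(i,im,(270,100,345,235),(8,40,190),(35,255,255),.004))
k=np.zeros(h.shape[:2],np.uint8); k[100:235,285:330]=((h[...,2]<175)|(h[...,1]>205))[100:235,285:330]*255
cv2.imwrite("pics/k.png",np.hstack([cv2.resize(im[95:240,270:345,::-1],None,fx=4,fy=4),cv2.cvtColor(cv2.resize(k[95:240,270:345],None,fx=4,fy=4),8)]))
E
```

```text
[[13, 154, 142], [13, 143, 112], [22, 186, 232], [9, 66, 119], [95, 165, 173], [92, 164, 160], [30, 164, 246], [14, 157, 167], [13, 155, 165]]
dish ((628.2604370117188, 219.25892639160156), 32.139835357666016) ((627.9397583007812, 219.42201232910156), (61.69412612915039, 62.38642120361328), 84.44567108154297)
orange [[658. 330.]]
red [[687. 118.]]
dice [[582.  91.]]
ballpix guess [[664.   -3.4]]
[[15, 194, 126], [20, 131, 210], [14, 159, 130], [14, 169, 125], [14, 166, 126], [14, 169, 127], [13, 165, 130]]
[[20, 229, 236], [19, 226, 223], [20, 221, 228], [16, 188, 144], [18, 204, 200], [21, 244, 233], [19, 237, 215], [20, 244, 234], [19, 243, 217], [20, 234, 222], [14, 180, 126], [17, 217, 194], [20, 244, 233], [19, 243, 213], [19, 244, 227], [19, 243, 215], [18, 230, 183], [14, 186, 125], [18, 241, 184], [19, 244, 224], [18, 243, 216]]
mat [ 509.  -436.   138.9   63.4   19. ]
```

View pics/k.png

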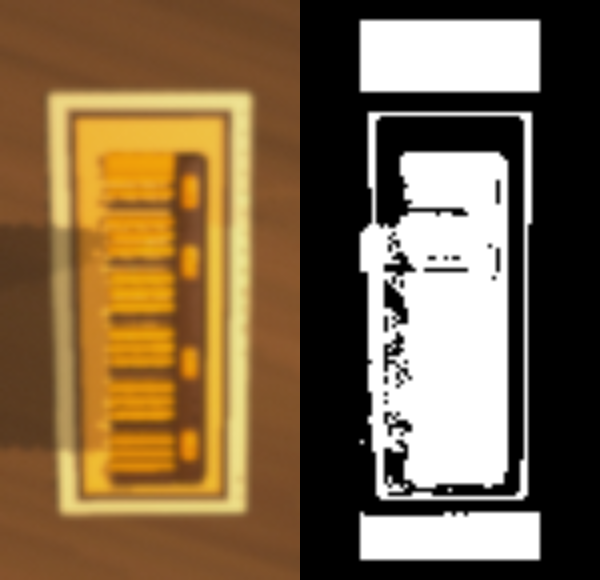

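```bash
python3 - <<'E'
import pickle
from h import *
i,im,_=pickle.load(open("c3.pkl","rb"))["wrist"]
P=lambda u,v,z:plane(i,[[270+u/4-.375,95+v/4-.375]],z)[0]*1000
R=np.radians(18.7); ux=np.array([np.cos(R),np.sin(R)]); uy=np.array([-np.sin(R),np.cos(R)])
o=np.array([507.7,-437.9])
f=lambda u,v,z:np.round([(P(u,v,z)-o)@ux,(P(u,v,z)-o)@uy],1)
print("outline ends",f(150,110,.004),f(152,497,.004)); print("outline sides",f(72,300,.004),f(227,300,.004))
print("mat ends",f(150,92,.004),f(152,515,.004)); print("mat sides",f(54,300,.004),f(249,300,.004))
print("comb ends",f(155,152,.012),f(155,152,.004),f(155,484,.012)); print("comb sides",f(104,300,.012),f(206,300,.012),f(206,300,.004))
E
```

```text
outline ends [66.2  1.8] [-61.8   1.7]
outline sides [ 6.1 27.4] [  6.1 -23. ]
mat ends [71.6  1.7] [-68.3   1.8]
mat sides [ 6.1 33.3] [  6.  -30.2]
comb ends [53.8  0.2] [53.3  0.2] [-54.4   0.6]
comb sides [ 7.6 16.7] [  7.5 -15.9] [  6.1 -16.2]
```

The bulb is on target to within 1 mm. The comb is about 2.3 mm off lengthwise and 1.5 mm off crosswise. There's plenty of time, so I'll go back and mend that before going on to the dish.

```bash
python3 -m pendant '[{"ax":0,"ay":0,"az":0,"dx":-8,"dy":14,"dz":0,"jaw":1},{"ax":0,"ay":0,"az":0,"dx":-31.4,"dy":56,"dz":0,"jaw":1},{"ax":0,"ay":0,"az":0,"dx":-31.4,"dy":56,"dz":0,"jaw":1},{"ax":0,"ay":0,"az":0,"dx":-31.4,"dy":56,"dz":0,"jaw":1},{"ax":0,"ay":0,"az":0,"dx":-31.4,"dy":56,"dz":0,"jaw":1},{"ax":0,"ay":0,"az":0,"dx":-31.4,"dy":56,"dz":0,"jaw":1},{"ax":0,"ay":0,"az":0,"dx":-31.4,"dy":56,"dz":0,"jaw":1},{"ax":0,"ay":0,"az":0,"dx":-31.4,"dy":56,"dz":0,"jaw":1},{"ax":0,"ay":0,"az":0,"dx":-31.4,"dy":56,"dz":0,"jaw":1},{"ax":0,"ay":0,"az":0,"dx":-31.4,"dy":56,"dz":0,"jaw":1},{"ax":0,"ay":0,"az":0,"dx":-31.4,"dy":56,"dz":0,"jaw":1},{"ax":0,"ay":0,"az":0,"dx":-31.4,"dy":56,"dz":0,"jaw":1}]'
```

```text
time: 16.67
eef_pos: [0.5321, -0.3002, 0.2278]
ee_rot: [[0.948, 0.318, 0.0], [0.318, -0.948, -0.0], [0.0, 0.0, -1.0]]
contact_force: [0.1, 0.3, -0.3]
width: 1.001
gripper_force: 0.0
```

```bash
python3 -m pendant '[{"ax":0,"ay":0,"az":0,"dx":-6.7,"dy":12.2,"dz":0,"jaw":0.8},{"ax":0,"ay":0,"az":0,"dx":-6.7,"dy":12.2,"dz":0,"jaw":0.8},{"ax":0,"ay":0,"az":0,"dx":-6.7,"dy":12.2,"dz":2,"jaw":0.8},{"ax":0,"ay":0,"az":0,"dx":-6.7,"dy":12.2,"dz":5,"jaw":0.7},{"ax":0,"ay":0,"az":0,"dx":-6.7,"dy":12.2,"dz":9,"jaw":0.7},{"ax":0,"ay":0,"az":0,"dx":-6.7,"dy":12.2,"dz":13,"jaw":0.7},{"ax":0,"ay":0,"az":0,"dx":-6.7,"dy":12.2,"dz":16.5,"jaw":0.7},{"ax":0,"ay":0,"az":0,"dx":-6.7,"dy":12.2,"dz":18.5,"jaw":0.7},{"ax":0,"ay":0,"az":0,"dx":-6.7,"dy":12.2,"dz":18.5,"jaw":0.7},{"ax":0,"ay":0,"az":0,"dx":-6.7,"dy":12.2,"dz":18.5,"jaw":0.7},{"ax":0,"ay":0,"az":0,"dx":-6.7,"dy":12.2,"dz":18.5,"jaw":0.7}]'
```

```text
time: 17.58
eef_pos: [0.5101, -0.4357, 0.0447]
ee_rot: [[0.948, 0.319, 0.002], [0.319, -0.948, -0.002], [0.001, 0.003, -1.0]]
contact_force: [1.6, -0.5, 0.2]
width: 0.699
gripper_force: 0.0
```

```bash
python3 -m pendant '[{"ax":0,"ay":0,"az":0,"dx":-0.2,"dy":0.1,"dz":1.8,"jaw":0.6},{"ax":0,"ay":0,"az":0,"dx":-0.2,"dy":0.1,"dz":3,"jaw":0.6},{"ax":0,"ay":0,"az":0,"dx":-0.2,"dy":0.1,"dz":3.5,"jaw":0.55},{"ax":0,"ay":0,"az":0,"dx":-0.2,"dy":0.1,"dz":3.5,"jaw":0.55},{"ax":0,"ay":0,"az":0,"dx":-0.2,"dy":0.1,"dz":3.5,"jaw":0.5},{"ax":0,"ay":0,"az":0,"dx":-0.2,"dy":0.1,"dz":3.5,"jaw":0.5}]'
```

```text
time: 18.08
eef_pos: [0.5089, -0.436, 0.0086]
ee_rot: [[0.947, 0.321, 0.001], [0.321, -0.947, -0.001], [0.001, 0.001, -1.0]]
contact_force: [0.1, 0.4, 0.1]
width: 0.517
gripper_force: 0.0
```

```bash
python3 -m pendant '[{"ax":0,"ay":0,"az":0,"dx":0,"dy":0,"dz":0.1,"jaw":0.4},{"ax":0,"ay":0,"az":0,"dx":0,"dy":0,"dz":0.1,"jaw":0},{"ax":0,"ay":0,"az":0,"dx":0,"dy":0,"dz":0.1,"jaw":0},{"ax":0,"ay":0,"az":0,"dx":0,"dy":0,"dz":0.1,"jaw":0},{"ax":0,"ay":0,"az":0,"dx":0,"dy":0,"dz":0.1,"jaw":0}]'
python3 -m pendant '[{"ax":0,"ay":0,"az":0,"dx":0,"dy":0,"dz":-0.2,"jaw":0},{"ax":0,"ay":0,"az":0,"dx":0.1,"dy":0,"dz":-0.2,"jaw":0},{"ax":0,"ay":0,"az":0,"dx":0.23,"dy":-0.03,"dz":-0.2,"jaw":0},{"ax":0,"ay":0,"az":0,"dx":0.23,"dy":-0.03,"dz":-0.1,"jaw":0},{"ax":0,"ay":0,"az":0,"dx":0.23,"dy":-0.03,"dz":0,"jaw":0},{"ax":0,"ay":0,"az":0,"dx":0.23,"dy":-0.03,"dz":0,"jaw":0},{"ax":0,"ay":0,"az":0,"dx":0.23,"dy":-0.03,"dz":0,"jaw":0}]'
```

```text
time: 18.5
eef_pos: [0.5086, -0.4358, 0.007]
ee_rot: [[0.947, 0.321, 0.0], [0.321, -0.947, -0.0], [0.0, 0.001, -1.0]]
contact_force: [-0.2, 0.8, 2.3]
width: 0.356
gripper_force: 30.0
time: 19.08
eef_pos: [0.5106, -0.4345, 0.007]
ee_rot: [[0.947, 0.321, 0.0], [0.321, -0.947, 0.0], [0.0, -0.0, -1.0]]
contact_force: [-0.5, 2.1, 5.2]
width: 0.358
gripper_force: 30.0
```

```bash
python3 -m pendant '[{"ax":0,"ay":0,"az":0,"dx":0,"dy":0,"dz":0,"jaw":0.7},{"ax":0,"ay":0,"az":0,"dx":0,"dy":0,"dz":0,"jaw":0.7},{"ax":0,"ay":0,"az":0,"dx":0,"dy":0,"dz":0,"jaw":0.7},{"ax":0,"ay":0,"az":0,"dx":0,"dy":0,"dz":0,"jaw":0.7},{"ax":0,"ay":0,"az":0,"dx":0,"dy":0,"dz":-1,"jaw":0.7},{"ax":0,"ay":0,"az":0,"dx":0,"dy":0,"dz":-4,"jaw":1},{"ax":0,"ay":0,"az":0,"dx":0,"dy":0,"dz":-8,"jaw":1},{"ax":0,"ay":0,"az":0,"dx":0,"dy":0,"dz":-12,"jaw":1},{"ax":0,"ay":0,"az":0,"dx":0,"dy":0,"dz":-16,"jaw":1},{"ax":0,"ay":0,"az":0,"dx":0,"dy":0,"dz":-20,"jaw":1},{"ax":0,"ay":0,"az":0,"dx":0,"dy":0,"dz":-22,"jaw":1},{"ax":0,"ay":0,"az":0,"dx":0,"dy":0,"dz":-22,"jaw":1}]'
python3 look.py c4 wrist
python3 - <<'E'
import pickle
from h import *
i,im,_=pickle.load(open("c4.pkl","rb"))["wrist"]
m=rect(i,im,(270,100,345,240),(8,40,190),(35,255,255),.004); print("mat",m)
cv2.imwrite("pics/k2.png",cv2.resize(im[95:240,270:345,::-1],None,fx=4,fy=4))
E
```

```text
time: 20.08
eef_pos: [0.5129, -0.4372, 0.2357]
ee_rot: [[0.947, 0.321, 0.009], [0.321, -0.947, -0.01], [0.005, 0.012, -1.0]]
contact_force: [0.3, 0.3, 1.0]
width: 0.994
gripper_force: 0.0
20.13 [ 0.5119 -0.4362  0.232 ] [[0.947, 0.321, 0.006], [0.321, -0.947, -0.006], [0.003, 0.008, -1.0]]
mat [ 509.3 -435.7  138.    63.6   18.7]
```

View pics/k2.png

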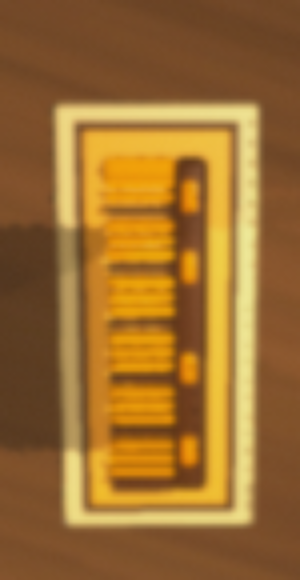

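The comb is now centred, with even margins once parallax is allowed for. Next is the dish.

```bash
python3 -m pendant '[{"ax":0,"ay":0,"az":0,"dx":8,"dy":-14.5,"dz":0,"jaw":1},{"ax":0,"ay":0,"az":0,"dx":32.1,"dy":-58.2,"dz":0,"jaw":1},{"ax":0,"ay":0,"az":0,"dx":32.1,"dy":-58.2,"dz":0,"jaw":1},{"ax":0,"ay":0,"az":0,"dx":32.1,"dy":-58.2,"dz":0,"jaw":1},{"ax":0,"ay":0,"az":0,"dx":32.1,"dy":-58.2,"dz":0,"jaw":1},{"ax":0,"ay":0,"az":0,"dx":32.1,"dy":-58.2,"dz":0,"jaw":1},{"ax":0,"ay":0,"az":0,"dx":32.1,"dy":-58.2,"dz":0,"jaw":1},{"ax":0,"ay":0,"az":0,"dx":32.1,"dy":-58.2,"dz":0,"jaw":1},{"ax":0,"ay":0,"az":0,"dx":32.1,"dy":-58.2,"dz":0,"jaw":1},{"ax":0,"ay":0,"az":0,"dx":32.1,"dy":-58.2,"dz":0,"jaw":1},{"ax":0,"ay":0,"az":0,"dx":32.1,"dy":-58.2,"dz":0,"jaw":1},{"ax":0,"ay":0,"az":0,"dx":32.1,"dy":-58.2,"dz":0,"jaw":1}]'
```

```text
time: 21.13
eef_pos: [0.5977, 0.0596, 0.225]
ee_rot: [[0.947, 0.321, -0.003], [0.321, -0.947, -0.0], [-0.002, -0.001, -1.0]]
contact_force: [0.2, -0.1, 0.4]
width: 0.998
gripper_force: 0.0
```

```bash
python3 -m pendant '[{"ax":0,"ay":0,"az":0,"dx":8,"dy":-14.2,"dz":0,"jaw":1},{"ax":0,"ay":0,"az":0,"dx":8,"dy":-14.2,"dz":0,"jaw":1},{"ax":0,"ay":0,"az":0,"dx":8,"dy":-14.2,"dz":0,"jaw":1},{"ax":0,"ay":0,"az":0,"dx":8,"dy":-14.2,"dz":2,"jaw":1},{"ax":0,"ay":0,"az":0,"dx":8,"dy":-14.2,"dz":6,"jaw":1},{"ax":0,"ay":0,"az":0,"dx":8,"dy":-14.2,"dz":10,"jaw":1},{"ax":0,"ay":0,"az":0,"dx":8,"dy":-14.2,"dz":14,"jaw":1},{"ax":0,"ay":0,"az":0,"dx":8,"dy":-14.2,"dz":16,"jaw":1},{"ax":0,"ay":0,"az":0,"dx":8,"dy":-14.2,"dz":16,"jaw":1},{"ax":0,"ay":0,"az":0,"dx":8,"dy":-14.2,"dz":16,"jaw":1},{"ax":0,"ay":0,"az":0,"dx":8,"dy":-14.2,"dz":16,"jaw":1}]'
python3 look.py d2 wrist
python3 - <<'E'
import pickle
from h import *
i,im,_=pickle.load(open("d2.pkl","rb"))["wrist"]
m=cv2.inRange(cv2.cvtColor(im,cv2.COLOR_RGB2HSV),np.array((16,130,150)),np.array((30,255,255))); m[230:]=0
c=max(cv2.findContours(m,0,1)[0],key=lambda c:cv2.boundingRect(c)[2]); print(cv2.boundingRect(c),np.round(plane(i,[[sum(x)/2 for x in [(c[:,0,0].min(),c[:,0,0].max()),(150,150)]]],.022)*1000,1))
E
```

```text
time: 22.05
eef_pos: [0.63, 0.2178, 0.068]
ee_rot: [[0.947, 0.32, 0.002], [0.32, -0.947, 0.0], [0.002, 0.0, -1.0]]
contact_force: [0.1, 0.5, 0.4]
width: 0.998
gripper_force: 0.0
22.1 [0.6308 0.218  0.0691] [[0.947, 0.32, 0.004], [0.32, -0.947, 0.001], [0.004, 0.0, -1.0]]
(118, 88, 92, 94) [[646.7 329.9]]
```

```bash
python3 -m pendant '[{"ax":0,"ay":0,"az":0,"dx":-0.2,"dy":-0.2,"dz":2,"jaw":1},{"ax":0,"ay":0,"az":0,"dx":-0.2,"dy":-0.2,"dz":4,"jaw":1},{"ax":0,"ay":0,"az":0,"dx":-0.2,"dy":-0.2,"dz":5.4,"jaw":1},{"ax":0,"ay":0,"az":0,"dx":-0.2,"dy":-0.2,"dz":6.1,"jaw":1},{"ax":0,"ay":0,"az":0,"dx":-0.2,"dy":-0.2,"dz":6.1,"jaw":1},{"ax":0,"ay":0,"az":0,"dx":-0.2,"dy":-0.2,"dz":6.1,"jaw":0.8}]'
python3 -m pendant '[{"ax":0,"ay":0,"az":0,"dx":0,"dy":0,"dz":0,"jaw":0.6},{"ax":0,"ay":0,"az":0,"dx":0,"dy":0,"dz":0,"jaw":0.5},{"ax":0,"ay":0,"az":0,"dx":0,"dy":0,"dz":0,"jaw":0.4},{"ax":0,"ay":0,"az":0,"dx":0,"dy":0,"dz":0,"jaw":0.4},{"ax":0,"ay":0,"az":0,"dx":0,"dy":0,"dz":0,"jaw":0.4},{"ax":0,"ay":0,"az":0,"dx":0,"dy":0,"dz":0,"jaw":0.4}]'
```

```text
time: 22.6
eef_pos: [0.6271, 0.219, 0.0064]
ee_rot: [[0.947, 0.32, 0.001], [0.32, -0.947, 0.0], [0.001, 0.0, -1.0]]
contact_force: [0.0, 0.1, 0.6]
width: 0.973
gripper_force: 0.0
time: 23.1
eef_pos: [0.627, 0.2192, 0.0064]
ee_rot: [[0.947, 0.321, 0.001], [0.321, -0.947, 0.0], [0.001, -0.0, -1.0]]
contact_force: [-0.9, 0.1, 4.3]
width: 0.678
gripper_force: 30.0
```

```bash
python3 -m pendant '[{"ax":0,"ay":0,"az":0,"dx":0,"dy":0,"dz":-1,"jaw":0.4},{"ax":0,"ay":0,"az":0,"dx":0,"dy":0,"dz":-4,"jaw":0.4},{"ax":0,"ay":0,"az":0,"dx":0,"dy":0,"dz":-7,"jaw":0.4},{"ax":0,"ay":0,"az":0,"dx":-21.1,"dy":6.7,"dz":-7,"jaw":0.4},{"ax":0,"ay":0,"az":0,"dx":-21.1,"dy":6.7,"dz":-7,"jaw":0.4},{"ax":0,"ay":0,"az":0,"dx":-21.1,"dy":6.7,"dz":-7,"jaw":0.4},{"ax":0,"ay":0,"az":0,"dx":-21.1,"dy":6.7,"dz":-7,"jaw":0.4},{"ax":0,"ay":0,"az":0,"dx":-21.1,"dy":6.7,"dz":-7,"jaw":0.4},{"ax":0,"ay":0,"az":0,"dx":-21.1,"dy":6.7,"dz":-7,"jaw":0.4},{"ax":0,"ay":0,"az":0,"dx":-21.1,"dy":6.7,"dz":-5,"jaw":0.4},{"ax":0,"ay":0,"az":0,"dx":-21.1,"dy":6.7,"dz":-4,"jaw":0.4},{"ax":0,"ay":0,"az":0,"dx":-21.1,"dy":6.7,"dz":-4,"jaw":0.4}]'
python3 -m pendant '[{"ax":0,"ay":0,"az":0,"dx":0,"dy":0,"dz":0,"jaw":0.4},{"ax":0,"ay":0,"az":0,"dx":0,"dy":0,"dz":0,"jaw":0.4},{"ax":0,"ay":0,"az":0,"dx":0,"dy":0,"dz":0,"jaw":0.4},{"ax":0,"ay":0,"az":0,"dx":0,"dy":0,"dz":0,"jaw":0.4}]'
```

```text
time: 24.1
eef_pos: [0.4462, 0.0876, 0.0438]
ee_rot: [[0.947, 0.32, -0.004], [0.32, -0.947, -0.0], [-0.004, -0.001, -1.0]]
contact_force: [0.2, -0.4, -0.9]
width: 0.678
gripper_force: 30.0
time: 24.43
eef_pos: [0.4489, 0.0881, 0.0461]
ee_rot: [[0.947, 0.321, 0.001], [0.321, -0.947, 0.0], [0.001, 0.0, -1.0]]
contact_force: [0.1, 0.9, -0.7]
width: 0.679
gripper_force: 30.0
```

Position is right. Lowering to about 0.0104.

```bash
python3 -m pendant '[{"ax":0,"ay":0,"az":0,"dx":0,"dy":0,"dz":1.5,"jaw":0.4},{"ax":0,"ay":0,"az":0,"dx":0,"dy":0,"dz":2.7,"jaw":0.4},{"ax":0,"ay":0,"az":0,"dx":0,"dy":0,"dz":3.2,"jaw":0.4},{"ax":0,"ay":0,"az":0,"dx":0,"dy":0,"dz":3.4,"jaw":0.4},{"ax":0,"ay":0,"az":0,"dx":0,"dy":0,"dz":3.5,"jaw":0.4},{"ax":0,"ay":0,"az":0,"dx":0,"dy":0,"dz":3.5,"jaw":0.4},{"ax":0,"ay":0,"az":0,"dx":0,"dy":0,"dz":3.5,"jaw":0.4}]'
```

```text
time: 25.02
eef_pos: [0.4487, 0.0879, 0.0111]
ee_rot: [[0.947, 0.321, 0.001], [0.321, -0.947, 0.0], [0.001, 0.0, -1.0]]
contact_force: [0.3, 0.2, -0.6]
width: 0.681
gripper_force: 30.0
```

```bash
python3 -m pendant '[{"ax":0,"ay":0,"az":0,"dx":0,"dy":0,"dz":0.07,"jaw":0.4},{"ax":0,"ay":0,"az":0,"dx":0,"dy":0,"dz":0.1,"jaw":0.4},{"ax":0,"ay":0,"az":0,"dx":0,"dy":0,"dz":0.1,"jaw":0.4}]'
```

```text
time: 25.27
eef_pos: [0.4487, 0.0878, 0.0103]
ee_rot: [[0.947, 0.321, 0.001], [0.321, -0.947, 0.0], [0.001, 0.0, -1.0]]
contact_force: [-0.3, -0.8, 5.2]
width: 0.683
gripper_force: 30.0
```

```bash
python3 -m pendant '[{"ax":0,"ay":0,"az":0,"dx":0,"dy":0,"dz":0,"jaw":1},{"ax":0,"ay":0,"az":0,"dx":0,"dy":0,"dz":0,"jaw":1},{"ax":0,"ay":0,"az":0,"dx":0,"dy":0,"dz":0,"jaw":1},{"ax":0,"ay":0,"az":0,"dx":0,"dy":0,"dz":0,"jaw":1},{"ax":0,"ay":0,"az":0,"dx":0,"dy":0,"dz":-1,"jaw":1},{"ax":0,"ay":0,"az":0,"dx":0,"dy":0,"dz":-4,"jaw":1},{"ax":0,"ay":0,"az":0,"dx":0,"dy":0,"dz":-8,"jaw":1},{"ax":0,"ay":0,"az":0,"dx":0,"dy":0,"dz":-12,"jaw":1},{"ax":0,"ay":0,"az":0,"dx":0,"dy":0,"dz":-16,"jaw":1},{"ax":0,"ay":0,"az":0,"dx":0,"dy":0,"dz":-20,"jaw":1},{"ax":0,"ay":0,"az":0,"dx":0,"dy":0,"dz":-22,"jaw":1},{"ax":0,"ay":0,"az":0,"dx":0,"dy":0,"dz":-22,"jaw":1}]'
python3 look.py e1 wrist
python3 -m pendant '[{"ax":0,"ay":0,"az":0,"dx":0,"dy":-22.7,"dz":0,"jaw":1},{"ax":0,"ay":0,"az":0,"dx":0,"dy":-22.7,"dz":0,"jaw":1},{"ax":0,"ay":0,"az":0,"dx":0,"dy":-22.7,"dz":0,"jaw":1},{"ax":0,"ay":0,"az":0,"dx":0,"dy":-22.7,"dz":0,"jaw":1},{"ax":0,"ay":0,"az":0,"dx":0,"dy":-22.7,"dz":0,"jaw":1},{"ax":0,"ay":0,"az":0,"dx":0,"dy":-22.7,"dz":0,"jaw":1},{"ax":0,"ay":0,"az":0,"dx":0,"dy":-22.7,"dz":0,"jaw":1},{"ax":0,"ay":0,"az":0,"dx":0,"dy":-22.7,"dz":0,"jaw":1}]'
python3 look.py e2 wrist
python3 - <<'E'
import cv2,numpy as np
a=cv2.imread("pics/e1_wrist.png");s=cv2.imread("pics/e2_wrist.png")
cv2.imwrite("pics/m6.png",np.vstack([a[0:300],s[0:300]]))
E
```

```text
time: 26.27
eef_pos: [0.4513, 0.088, 0.2367]
ee_rot: [[0.947, 0.321, 0.011], [0.321, -0.947, 0.0], [0.011, 0.003, -1.0]]
contact_force: [0.7, 0.5, 0.5]
width: 0.996
gripper_force: 0.0
26.32 [0.45   0.0879 0.2334] [[0.947, 0.321, 0.007], [0.321, -0.947, 0.0], [0.007, 0.002, -1.0]]
time: 26.98
eef_pos: [0.3739, 0.303, 0.2279]
ee_rot: [[0.946, 0.323, -0.003], [0.323, -0.946, -0.002], [-0.003, 0.001, -1.0]]
contact_force: [0.3, -0.4, 0.7]
width: 1.003
gripper_force: 0.0
27.03 [0.3745 0.3023 0.2282] [[0.947, 0.322, -0.002], [0.322, -0.947, -0.002], [-0.003, 0.001, -1.0]]
```

View pics/m6.png

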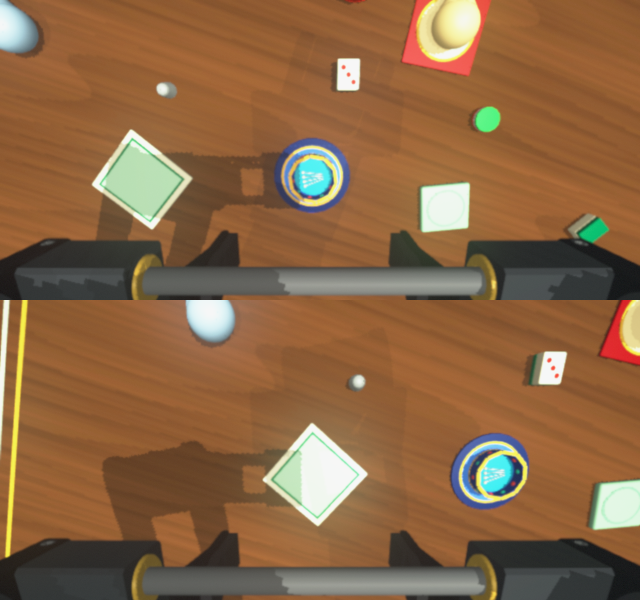

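The dish sits centred in its ring at (312,175), the coaster is at (445,207), and the coaster mat is at (142,180) in the upper view and (315,174) in the lower. I'll measure them.

```bash
python3 - <<'E'
import pickle
from h import *
i,im,_=pickle.load(open("e1.pkl","rb"))["wrist"]
h=cv2.cvtColor(im,cv2.COLOR_RGB2HSV);print(h[207,430],h[207,467],h[176,142],h[130,133],h[175,283],h[175,291])
sq=lambda m:(m, (m[4]+45)%90-45)
def notwood(i,im,roi,z,hi=255):
    h=cv2.cvtColor(im,cv2.COLOR_RGB2HSV);return rect(i,im,roi,(0,0,100),(90,105,255),z)
print("coaster",sq(notwood(i,im,(405,170,485,238),.010)))
print("mat",sq(notwood(i,im,(85,122,200,235),.004)))
c=mask(im,(265,130,360,220),(100,90,30),(130,255,255)); print("matdish",cv2.minEnclosingCircle(np.float32(plane(i,c,.004)*1000)))
m=cv2.inRange(h,np.array((18,90,150)),np.array((35,255,255)));z=np.zeros_like(m);z[148:203,285:340]=m[148:203,285:340]
# pixels of brass: dish rim vs ring; print radial extents from guess
k=mask(im,(285,148,340,203),(18,70,140),(35,255,255)); print("ring?",cv2.minEnclosingCircle(np.float32(plane(i,k,.004)*1000)))
i,im,_=pickle.load(open("e2.pkl","rb"))["wrist"]
print("mat2",sq(notwood(i,im,(255,115,375,232),.004)))
c=mask(im,(445,125,535,215),(100,90,30),(130,255,255)); print("matdish2",cv2.minEnclosingCircle(np.float32(plane(i,c,.004)*1000)))
E
```

```text
[ 57   9 247] [ 54  20 247] [ 56  49 223] [ 21  71 186] [ 18  96 210] [ 17 111 193]
coaster (array([466. , -91.8,  66.9,  66.6, -65.9]), np.float64(24.099999999999994))
mat (array([370.5, 298.3,  99.6,  98.1, -22.9]), np.float64(-22.9))
matdish ((448.5827941894531, 88.70861053466797), 48.625850677490234)
ring? ((440.9548034667969, 85.53350830078125), 37.18415832519531)
mat2 (array([372. , 304.2, 109.6,  99.3,  67.2]), np.float64(-22.799999999999997))
matdish2 ((448.45574951171875, 89.69721984863281), 49.385597229003906)
```

```bash
python3 - <<'E'
import pickle
from h import *
i,im,_=pickle.load(open("e2.pkl","rb"))["wrist"]
c=mask(im,(262,121,368,227),(0,0,165),(90,100,255)); q=np.float32(plane(i,c,.004)*1000); print(cv2.minAreaRect(q))
print(np.round(plane(i,[[263,175],[367,173],[313,123],[317,225]],.004)*1000,1))
h=cv2.cvtColor(im,cv2.COLOR_RGB2HSV); g=cv2.inRange(h,np.array((40,22,120)),np.array((75,140,250))); z=np.zeros_like(g); z[125:223,268:362]=g[125:223,268:362]
ys,xs=np.where(z>0); q=np.float32(plane(i,np.c_[xs,ys],.004)*1000); print("inner",cv2.minAreaRect(q))
E
python3 -m pendant '[{"ax":0,"ay":0,"az":-5.5,"dx":0,"dy":14,"dz":0,"jaw":1},{"ax":0,"ay":0,"az":-5.5,"dx":-4,"dy":40.5,"dz":0,"jaw":1},{"ax":0,"ay":0,"az":-5.5,"dx":-4,"dy":40.5,"dz":0,"jaw":1},{"ax":0,"ay":0,"az":-5.5,"dx":-4,"dy":40.5,"dz":0,"jaw":1},{"ax":0,"ay":0,"az":-5.5,"dx":-4,"dy":40.5,"dz":0,"jaw":1},{"ax":0,"ay":0,"az":-5.5,"dx":-4,"dy":40.5,"dz":0,"jaw":1},{"ax":0,"ay":0,"az":-5.5,"dx":-4,"dy":40.5,"dz":0,"jaw":1},{"ax":0,"ay":0,"az":-5.5,"dx":-4,"dy":40.5,"dz":0,"jaw":1},{"ax":0,"ay":0,"az":-5.5,"dx":-4,"dy":40.5,"dz":0,"jaw":1},{"ax":0,"ay":0,"az":-5.5,"dx":-4,"dy":40.5,"dz":0,"jaw":1},{"ax":0,"ay":0,"az":-5.5,"dx":-4,"dy":40.5,"dz":0,"jaw":1},{"ax":0,"ay":0,"az":-5.5,"dx":-4,"dy":40.5,"dz":0,"jaw":1}]'
python3 -m pendant '[{"ax":0,"ay":0,"az":0,"dx":0,"dy":0,"dz":0,"jaw":1},{"ax":0,"ay":0,"az":0,"dx":0,"dy":0,"dz":0,"jaw":1},{"ax":0,"ay":0,"az":0,"dx":0,"dy":0,"dz":0,"jaw":1}]'
python3 look.py e3 wrist
python3 - <<'E'
import pickle
from h import *
i,im,_=pickle.load(open("e3.pkl","rb"))["wrist"]
for z in (.005,.010): print("coaster",rect(i,im,(255,110,375,232),(30,0,130),(90,105,255),z),cv2.boundingRect(mask(im,(255,110,375,232),(30,0,130),(90,105,255))))
E
```

```text
((370.3838195800781, 299.4311828613281), (98.23589324951172, 98.55162811279297), 67.20785522460938)
[[350.7 362.8]
 [396.2 237.8]
 [432.6 323.1]
 [308.5 275.1]]
inner ((369.98382568359375, 299.8653564453125), (83.17729187011719, 82.18687438964844), 67.45970916748047)
time: 28.03
eef_pos: [0.4663, -0.0963, 0.2288]
ee_rot: [[0.915, 0.404, -0.002], [0.404, -0.915, 0.0], [-0.001, -0.001, -1.0]]
contact_force: [0.1, -0.9, -0.7]
width: 0.997
gripper_force: 0.0
time: 28.28
eef_pos: [0.4669, -0.0926, 0.2294]
ee_rot: [[0.912, 0.411, -0.0], [0.411, -0.912, 0.0], [-0.0, -0.0, -1.0]]
contact_force: [-0.4, -0.1, -0.5]
width: 1.002
gripper_force: 0.0
28.33 [ 0.4671 -0.0926  0.2295] [[0.911, 0.411, -0.0], [0.411, -0.911, 0.0], [0.0, -0.0, -1.0]]
coaster [465.5 -94.   65.2  65.1  25. ] (288, 149, 52, 51)
coaster [466.4 -93.6  64.3  64.3  25. ] (288, 149, 52, 51)
```

```bash
python3 -m pendant '[{"ax":0,"ay":0,"az":-0.7,"dx":-0.1,"dy":0.1,"dz":4,"jaw":1},{"ax":0,"ay":0,"az":-0.7,"dx":-0.1,"dy":0.1,"dz":8,"jaw":1},{"ax":0,"ay":0,"az":-0.7,"dx":-0.1,"dy":0.1,"dz":12,"jaw":1},{"ax":0,"ay":0,"az":-0.7,"dx":-0.1,"dy":0.1,"dz":16,"jaw":1},{"ax":0,"ay":0,"az":-0.7,"dx":-0.1,"dy":0.1,"dz":19,"jaw":1},{"ax":0,"ay":0,"az":-0.7,"dx":-0.1,"dy":0.1,"dz":20.5,"jaw":1},{"ax":0,"ay":0,"az":-0.7,"dx":-0.1,"dy":0.1,"dz":20.5,"jaw":1},{"ax":0,"ay":0,"az":-0.7,"dx":-0.1,"dy":0.1,"dz":20.5,"jaw":1},{"ax":0,"ay":0,"az":-0.7,"dx":-0.1,"dy":0.1,"dz":20.5,"jaw":1}]'
```

```text
time: 29.08
eef_pos: [0.4681, -0.0949, 0.0261]
ee_rot: [[0.907, 0.422, 0.002], [0.422, -0.907, -0.001], [0.002, 0.002, -1.0]]
contact_force: [0.2, -1.2, 0.3]
width: 1.001
gripper_force: 0.0
```

```bash
python3 -m pendant '[{"ax":0,"ay":0,"az":0,"dx":0,"dy":0,"dz":1.2,"jaw":1},{"ax":0,"ay":0,"az":0,"dx":0,"dy":0,"dz":1.9,"jaw":1},{"ax":0,"ay":0,"az":0,"dx":0,"dy":0,"dz":2.1,"jaw":1},{"ax":0,"ay":0,"az":0,"dx":0,"dy":0,"dz":2.1,"jaw":0.9},{"ax":0,"ay":0,"az":0,"dx":0,"dy":0,"dz":2.1,"jaw":0.9}]'
```

```text
time: 29.5
eef_pos: [0.4672, -0.0951, 0.0042]
ee_rot: [[0.907, 0.421, 0.001], [0.421, -0.907, -0.0], [0.001, 0.001, -1.0]]
contact_force: [0.4, 1.4, -0.7]
width: 0.932
gripper_force: 0.0
```

```bash
python3 -m pendant '[{"ax":0,"ay":0,"az":0,"dx":0,"dy":0,"dz":0.08,"jaw":0.8},{"ax":0,"ay":0,"az":0,"dx":0,"dy":0,"dz":0.08,"jaw":0.6},{"ax":0,"ay":0,"az":0,"dx":0,"dy":0,"dz":0.08,"jaw":0.5},{"ax":0,"ay":0,"az":0,"dx":0,"dy":0,"dz":0.08,"jaw":0.5},{"ax":0,"ay":0,"az":0,"dx":0,"dy":0,"dz":0.08,"jaw":0.5},{"ax":0,"ay":0,"az":0,"dx":0,"dy":0,"dz":0.08,"jaw":0.5}]'
python3 -m pendant '[{"ax":0,"ay":0,"az":0,"dx":0,"dy":0,"dz":-1,"jaw":0.5},{"ax":0,"ay":0,"az":0,"dx":0,"dy":0,"dz":-4,"jaw":0.5},{"ax":0,"ay":0,"az":0,"dx":0,"dy":0,"dz":-8,"jaw":0.5},{"ax":0,"ay":0,"az":0,"dx":0,"dy":0,"dz":-8,"jaw":0.5},{"ax":0,"ay":0,"az":0,"dx":0,"dy":0,"dz":-8,"jaw":0.5},{"ax":0,"ay":0,"az":0,"dx":0,"dy":0,"dz":-8,"jaw":0.5}]'
```

```text
time: 30.0
eef_pos: [0.4668, -0.0949, 0.003]
ee_rot: [[0.907, 0.421, 0.0], [0.421, -0.907, 0.0], [0.0, -0.0, -1.0]]
contact_force: [-2.8, 1.6, 3.7]
width: 0.726
gripper_force: 30.0
time: 30.5
eef_pos: [0.4667, -0.095, 0.083]
ee_rot: [[0.907, 0.421, 0.0], [0.421, -0.907, -0.0], [0.0, 0.0, -1.0]]
contact_force: [0.3, 0.2, -1.5]
width: 0.733
gripper_force: 30.0
```

```bash
python3 -m pendant '[{"ax":0,"ay":0,"az":-42.4,"dx":0.4,"dy":-2,"dz":0,"jaw":0.5},{"ax":0,"ay":0,"az":-42.4,"dx":7.9,"dy":-39.8,"dz":0,"jaw":0.5},{"ax":0,"ay":0,"az":-42.4,"dx":7.9,"dy":-39.8,"dz":0,"jaw":0.5},{"ax":0,"ay":0,"az":-42.4,"dx":7.9,"dy":-39.8,"dz":0,"jaw":0.5},{"ax":0,"ay":0,"az":-42.4,"dx":7.9,"dy":-39.8,"dz":0,"jaw":0.5},{"ax":0,"ay":0,"az":-42.4,"dx":7.9,"dy":-39.8,"dz":0,"jaw":0.5},{"ax":0,"ay":0,"az":-42.4,"dx":7.9,"dy":-39.8,"dz":0,"jaw":0.5},{"ax":0,"ay":0,"az":-42.4,"dx":7.9,"dy":-39.8,"dz":0,"jaw":0.5},{"ax":0,"ay":0,"az":-42.4,"dx":7.9,"dy":-39.8,"dz":0,"jaw":0.5},{"ax":0,"ay":0,"az":-42.4,"dx":7.9,"dy":-39.8,"dz":0,"jaw":0.5},{"ax":0,"ay":0,"az":-42.4,"dx":7.9,"dy":-39.8,"dz":0,"jaw":0.5},{"ax":0,"ay":0,"az":-42.4,"dx":7.9,"dy":-39.8,"dz":0,"jaw":0.5}]'
python3 -m pendant '[{"ax":0,"ay":0,"az":0,"dx":0,"dy":0,"dz":2,"jaw":0.5},{"ax":0,"ay":0,"az":0,"dx":0,"dy":0,"dz":4,"jaw":0.5},{"ax":0,"ay":0,"az":0,"dx":0,"dy":0,"dz":4,"jaw":0.5},{"ax":0,"ay":0,"az":0,"dx":0,"dy":0,"dz":4,"jaw":0.5},{"ax":0,"ay":0,"az":0,"dx":0,"dy":0,"dz":4,"jaw":0.5},{"ax":0,"ay":0,"az":0,"dx":0,"dy":0,"dz":4,"jaw":0.5}]'
```

```text
time: 31.5
eef_pos: [0.3686, 0.3011, 0.0812]
ee_rot: [[0.382, 0.924, -0.003], [0.924, -0.382, -0.001], [-0.002, -0.002, -1.0]]
contact_force: [0.6, -0.4, -1.0]
width: 0.733
gripper_force: 30.0
time: 32.0
eef_pos: [0.3719, 0.2991, 0.0437]
ee_rot: [[0.387, 0.922, 0.001], [0.922, -0.387, 0.001], [0.001, 0.001, -1.0]]
contact_force: [1.2, 0.1, -0.3]
width: 0.735
gripper_force: 30.0
```

```bash
python3 -m pendant '[{"ax":0,"ay":0,"az":0,"dx":0,"dy":0,"dz":1.5,"jaw":0.5},{"ax":0,"ay":0,"az":0,"dx":0,"dy":0,"dz":2.7,"jaw":0.5},{"ax":0,"ay":0,"az":0,"dx":0,"dy":0,"dz":3.2,"jaw":0.5},{"ax":0,"ay":0,"az":0,"dx":0,"dy":0,"dz":3.3,"jaw":0.5},{"ax":0,"ay":0,"az":0,"dx":0,"dy":0,"dz":3.4,"jaw":0.5},{"ax":0,"ay":0,"az":0,"dx":0,"dy":0,"dz":3.4,"jaw":0.5},{"ax":0,"ay":0,"az":0,"dx":0,"dy":0,"dz":3.4,"jaw":0.5}]'
```

```text
time: 32.58
eef_pos: [0.3715, 0.2997, 0.0095]
ee_rot: [[0.386, 0.923, 0.001], [0.923, -0.386, 0.001], [0.001, 0.001, -1.0]]
contact_force: [0.5, -0.6, -1.2]
width: 0.727
gripper_force: 30.0
```

```bash
python3 -m pendant '[{"ax":0,"ay":0,"az":0,"dx":-0.03,"dy":0,"dz":0.1,"jaw":0.5},{"ax":0,"ay":0,"az":0,"dx":-0.03,"dy":0,"dz":0.2,"jaw":0.5},{"ax":0,"ay":0,"az":0,"dx":-0.03,"dy":0,"dz":0.27,"jaw":0.5},{"ax":0,"ay":0,"az":0,"dx":-0.03,"dy":0,"dz":0.27,"jaw":0.5},{"ax":0,"ay":0,"az":0,"dx":-0.03,"dy":0,"dz":0.27,"jaw":0.5}]'
```

```text
time: 33.0
eef_pos: [0.3711, 0.2993, 0.007]
ee_rot: [[0.386, 0.923, 0.0], [0.923, -0.386, 0.0], [0.0, 0.0, -1.0]]
contact_force: [-2.2, -1.5, 6.9]
width: 0.726
gripper_force: 30.0
```

In contact. Release, lift and look.

```bash
python3 -m pendant '[{"ax":0,"ay":0,"az":0,"dx":0,"dy":0,"dz":0,"jaw":1},{"ax":0,"ay":0,"az":0,"dx":0,"dy":0,"dz":0,"jaw":1},{"ax":0,"ay":0,"az":0,"dx":0,"dy":0,"dz":0,"jaw":1},{"ax":0,"ay":0,"az":0,"dx":0,"dy":0,"dz":0,"jaw":1},{"ax":0,"ay":0,"az":0,"dx":0,"dy":0,"dz":-1,"jaw":1},{"ax":0,"ay":0,"az":0,"dx":0,"dy":0,"dz":-4,"jaw":1},{"ax":0,"ay":0,"az":0,"dx":0,"dy":0,"dz":-8,"jaw":1},{"ax":0,"ay":0,"az":0,"dx":0,"dy":0,"dz":-12,"jaw":1},{"ax":0,"ay":0,"az":0,"dx":0,"dy":0,"dz":-16,"jaw":1},{"ax":0,"ay":0,"az":0,"dx":0,"dy":0,"dz":-20,"jaw":1},{"ax":0,"ay":0,"az":0,"dx":0,"dy":0,"dz":-22,"jaw":1},{"ax":0,"ay":0,"az":0,"dx":0,"dy":0,"dz":-22,"jaw":1}]'
python3 -m pendant '[{"ax":0,"ay":0,"az":0,"dx":0,"dy":0,"dz":0,"jaw":1},{"ax":0,"ay":0,"az":0,"dx":0,"dy":0,"dz":0,"jaw":1},{"ax":0,"ay":0,"az":0,"dx":0,"dy":0,"dz":0,"jaw":1},{"ax":0,"ay":0,"az":0,"dx":0,"dy":0,"dz":0,"jaw":1}]'
python3 look.py f1 wrist scene side
python3 - <<'E'
import cv2,numpy as np
w=cv2.imread("pics/f1_wrist.png");s=cv2.imread("pics/f1_scene.png")
cv2.imwrite("pics/m7.png",np.vstack([np.hstack([cv2.resize(w[110:240,250:380],(300,300),interpolation=2),cv2.resize(w[0:230],(500,300))]),np.hstack([cv2.resize(s[120:300,150:470],(530,300),interpolation=2),np.zeros((300,270,3),np.uint8)])]))
E
```

```text
time: 34.0
eef_pos: [0.3737, 0.3008, 0.2333]
ee_rot: [[0.386, 0.923, 0.01], [0.923, -0.386, 0.006], [0.009, 0.007, -1.0]]
contact_force: [0.7, 0.2, -0.0]
width: 1.001
gripper_force: 0.0
time: 34.33
eef_pos: [0.3698, 0.2985, 0.2242]
ee_rot: [[0.386, 0.923, -0.003], [0.923, -0.386, -0.002], [-0.003, -0.002, -1.0]]
contact_force: [0.2, 0.1, -0.9]
width: 1.001
gripper_force: 0.0
34.48 [0.3703 0.2988 0.2249] [[0.386, 0.923, -0.002], [0.923, -0.386, -0.001], [-0.002, -0.001, -1.0]]
```

View pics/m7.png

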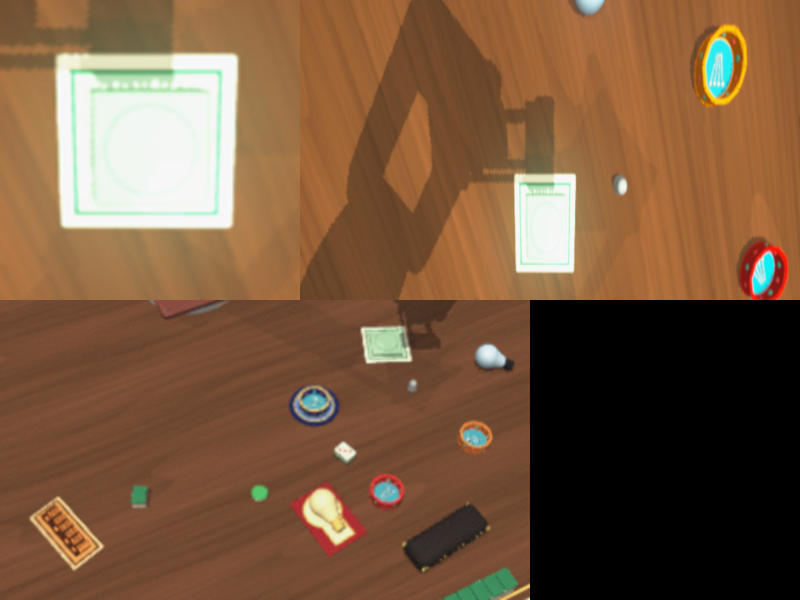

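Everything is in place: the coaster is inside its outline with even margins (crop (75–220, 70–212)), the bulb, comb and dish are on their outlines, and the spare bulb hasn't moved. Handing in.

```bash
python3 -c "
from cell import r
print(r.finish_job())"
```

```text
the job is handed in; nothing more can be done
None
```

The job is handed in after about 34 s of robot time: bulb, comb, dish and coaster each lie on their mats, centred and lined up to within about 1 mm by my camera checks (bulb heading judged by eye), with one comb adjustment along the way and the spare bulb left alone.

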